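# Find the tube standing proud in a bench cooler, press it home and put the lid on

## Robot

A 7-joint arm with a two-finger parallel gripper is mounted at the origin on the work surface. World frame = base frame: x ahead of the robot, y to its left, z up, the work surface at z = 0. Lengths are in m, angles in rad, forces in N, time in s.
With the tool pointing down it reaches from about 0.425 to 0.875 m from the base axis. Payload 8.4 kg.
Tool frame: the origin (TCP) lies at the very end of the fingers, on their centre line; the grasp point (between the pads) lies 19 mm behind it; z points along the fingers, y is the line along which they close (so a half turn about z gives the same grasp; the last joint's range is limited). The gripper opens to 87 mm and grips with 3 to 60 N. Pads are 19 mm wide; open, the fingers measure 117 mm over their backs; the gripper's body (75 mm by 190 mm) begins 51 mm behind the grasp point.
Start: joints at [1.112, 0.333, 0.04, 1.465, -0.013, 1.343, -0.059], TCP at [0.229, -0.608, 0.223] pointing down, gripper open.
Joint ranges: [-2.58, 2.58], [-0.38, 2.09], [-1.3, 1.39], [0.25, 2.4], [-1.5, 4.64], [0.08, 2.09], [-2.65, 2.65]. Speed limits (rad/s): [2.22, 2.22, 2.79, 2.79, 3.14, 3.14, 3.14].

## Interface

Orientations are given as a unit quaternion [w, x, y, z].
In Python, from station import arm gives the robot as it stands.
- The arm moves only by the tool jog_arm, never from a script. Its argument "plan" is a list of rows, each an object with "slide": the shift along the tool's x, y, z in mm, a list of three; "twist": the turn, a rotation vector about the tool's x, y, z in rad, a list of three; "claw": the gripper command: -1 is shut, 1 is fully open, values between are in proportion. A call has 1 to 5 rows; each row is the pose to reach, as a shift and turn from the pose commanded when the call began, along the tool's axes at that moment; what a row does not reach only later rows make up. A row lasts 1/12 s, in which the tool goes at most 41.7 mm and 7.16 degrees, less where a joint would pass 70% of its speed; a pose out of reach is approached as far as the arm can. A call with a gripper value outside its range is refused whole. The fingers move at their own pace and stop on an object; the grip force is fixed at half the most. Time passes only in rows, so rows that repeat a pose let the fingers close. It gives the time, the measured TCP pose, the force, the opening and the grip force at its end, in the units of the state.
- arm.get_state(): the state, without advancing time (a new reading comes with each control period).
- arm.grab_frame(name): name is "scene" or "top" or "wrist"; returns the picture (400x640x3 uint8, red, green, blue); there is no depth.
- arm.get_calibration(name): a dict with "intrinsics" (3x3 intrinsics, pixels), "k1" (the pictures are not rectified: a ray, as slopes to the right and down, at radius r is drawn at 1 + k1 r^2 times it, then the intrinsics apply), "rvec" (rotation vector, rad) and "tvec" (3), from world to camera coordinates, as OpenCV has them. Camera axes: x right, y down, z forward; pixel columns grow to the right and rows downward; lengths in m; the calibration is good to about 2 mm. A picture is of the moment at which its call begins: read the wrist's pose just before it. get_calibration takes no time and is no camera call; for the wrist camera it gives the pose at the moment of the call.
- arm.job_done(): hands the job in; it is judged then, once.
The state is a dict: "time": time; "joints": joint angles; "joint_velocities": joint speeds; "effort": joint torques, N m; "tcp_pos": TCP position; "ee_rot": TCP orientation; "ft_force": force on the tool from outside, world axes, zero at the start; "moment": the same for the moment, N m; "gripper_width": opening from 0.0 (shut) to 1.0 (fully open); "gripper_force": force on a finger pad.
Only numpy, scipy, OpenCV 4.12 (cv2) and the standard library are available. Lean on these libraries where they do the work, as an engineer would, in place of code of your own. Each camera call takes 0.05 s, during which the arm holds its last target. There are 200 camera calls.

## Task

One of the eight tubes in the bench cooler has stuck a few millimetres too high, so the lid will not sit flat. Take the cap presser from its stand, feel over the caps with its foot to find the high one and press it fully home without cracking any cap, then stand the presser back in its block and put the lid on the cooler, fully down and flat, without leaning the lid on the tubes or moving the tip box, tube rack or pot.

Things in the scene. Friction and masses are not known exactly. Their poses are not given: they have to be found in the camera images.
- cooler: Bench cooler fixed to the bench: grey plastic shell, 108 (x) x 148 (y) x 50 mm, with an aluminium tube block set in its top. Origin: centre of the shell's underside on the bench, z up, y along the long side. The block rides on frozen gel: from day to day it stands up to 5 mm higher, always level and centred.
- shell_top (a point): Centre of the shell's top, 50 mm above the cooler's origin, same axes. Tube block, 92 x 132 mm: its ledge, which carries the lid's skirt all round, stands 8 to 13 mm above this point (height not measured); inside the ledge a boss 74 x 114 mm rises 6 mm more and holds eight white snap-cap tubes, axes at x = -17 and +17, y = -39, -13, +13 and +39 mm.
- lid: Lid of the cooler, loose on the bench, right way up: 92 (x) x 132 (y) x 30 mm, about 190 g. Origin: centre of its lower edge, z up, y along its long side. Its 7 mm thick skirt drops round the boss (2 mm play each side) onto the block's ledge; either way round fits. On top in the middle stands a bar grip 16 mm thick (x), 64 mm long (y), from 30 to 60 mm above the origin.
- cold_pack: Grey slab fixed inside the lid, its underside 12.6 mm above the lid's lower edge (origin: centre of that underside). With the lid properly seated it clears tubes that are home by 1 mm or more; it must not bear on a tube with more than 5 N.
- stand: Bored aluminium block fixed to the bench, 62 x 62 x 52 mm, origin at the centre of its underside, with a level top and an upright 12.5 mm bore right through in the middle: the presser's stand.
- presser: Cap presser, 76 g, 120 mm long, at first upright in its stand. Origin: centre of the flat end of its foot, z up along the tool. Shank and rubber foot up to 8 mm across from 0 to 45 mm; flange 22 mm across from 45 to 49 mm, which rests on the block's top (origin then 7 mm above the bench); round handle 16 mm across from 49 to 120 mm.
- presser_foot: The rubber foot on the end of the presser's shank, 8 mm across, 8.5 mm long, same origin and axes as the presser. It touches the caps: flat, 13.6 mm across, tops 5 to 5.6 mm above the boss when home. Exactly one, any of the eight, stands 3.6 to 4.4 mm higher; it goes down only at about 6.5 N of push (no spring, stays where left), straight, and stops firmly when home. A cap cracks at 25 N.
- tip_box: Bystander: blue box of pipette tips, 84 x 122 x 53 mm, origin under its centre.
- tube_rack: Bystander: black tube rack with three tubes, 62 x 150 x 37 mm, origin under its centre.
- pot: Bystander: small screw-top pot, 52 mm across, 65 mm high, origin under its centre.
There are look-alikes about, which are no part of the job. Leave any green look-alike of the lid alone.

How it is judged:
On the way:
1. a cap has been pressed firmly (over 5.5 N) with the foot of the presser (contact force between presser_foot and anything else above 5.5 N and z of presser_foot in the frame of cooler above 0.066 m and x of presser_foot in the frame of cooler between -0.03 and 0.03 m and y of presser_foot in the frame of cooler between -0.05 and 0.05 m), for 0.05 s.
At the end, for the whole second after the job is handed in: Lid down on the block's ledge all round: flat within 0.009 rad, 57 to 64.5 mm above the cooler's underside, centred within 4 mm, sides within 0.045 rad (so every tube is home); presser upright (0.06 rad) in its block, flange within 2 mm of the block's top; both released and at rest (angle between the z axis of lid and the z axis of cooler, either way round below 0.009 rad and z of lid in the frame of cooler between 0.057 and 0.0645 m and horizontal distance between lid and cooler below 0.004 m and angle between the y axis of lid and the y axis of cooler, either way round below 0.045 rad and linear speed of each of lid, presser below 0.01 m/s and horizontal distance between presser and stand below 0.006 m and z of presser in the frame of stand below 0.009 m and angle between presser's own z axis and vertical below 0.06 rad); the robot touches nothing.
It fails at once if a cap is pressed with 25 N or more by the presser's foot (contact force between presser_foot and anything else above 25 N and z of presser_foot in the frame of cooler above 0.06 m).
It fails at once if the lid's cold pack bears on the tubes with more than 5 N (contact force between cold_pack and anything else above 5 N).
It fails at once if the tip box, tube rack or pot is shifted by more than 15 mm (distance of any of tip_box, tube_rack, pot from where it was at the start of the episode above 0.015 m).
It also fails if it takes over 72 s, if anything falls off the work surface, if the arm or the gripper's body presses on something with over 40 N, if the wrist force passes 120 N, or if a joint passes its speed limit or range.

## Working session

There is one attempt and no reset: what is moved stays moved. The work goes in short steps, Python scripts to look and compute and a tool call to move; the robot and the scene stay as the last step left them, time stands still between calls to the robot, and variables do not carry over. Pictures are saved under pics/ and viewed, at most 13 in all, crops included, and the job is handed in when it is done.

Besides the shell and the picture viewer there is one more tool, called after "Emit:" by a JSON object that holds its "name" and its "arguments", one argument or row to a line. jog_arm: Moves the arm, as the interface text tells. Its arguments: {"type":"object","properties":{"plan":{"type":"array"}},"required":["plan"]}

```bash
ls; mkdir -p pics; cat > h.py <<'E'
import numpy as np, cv2
from scipy.spatial.transform import Rotation as R
from station import arm
def snap(n,f):
    c=arm.get_calibration(n); im=arm.grab_frame(n); cv2.imwrite(f'pics/{f}.png',cv2.cvtColor(im,cv2.COLOR_RGB2BGR)); np.savez(f'pics/{f}.npz',**{k:np.array(v) for k,v in c.items()}); return im,c
def load(f):
    return cv2.imread(f'pics/{f}.png'),dict(np.load(f'pics/{f}.npz'))
def D(c): return np.array([float(c['k1']),0,0,0,0])
def ray(c,uv):
    K=np.array(c['intrinsics'],float);p=cv2.undistortPointsIter(np.array(uv,float).reshape(-1,1,2),K,D(c),None,None,(3,100,1e-10)).reshape(-1,2)
    Rm=cv2.Rodrigues(np.array(c['rvec'],float))[0];t=np.array(c['tvec'],float).ravel()
    return -Rm.T@t,np.c_[p,np.ones(len(p))]@Rm
def onz(c,uv,z):
    o,d=ray(c,uv); return o+d*((z-o[2])/d[:,2])[:,None]
def proj(c,P):
    return cv2.projectPoints(np.array(P,float).reshape(-1,1,3),np.array(c['rvec'],float),np.array(c['tvec'],float),np.array(c['intrinsics'],float),D(c))[0].reshape(-1,2)
E
python3 - <<'E'
from h import *
a,c=snap('scene','s0');b,d=snap('top','t0')
for x in (c,d): print(x, ray(x,[[320,200]]))
s=arm.get_state();print(s)
E
```

```text
pics
{'intrinsics': array([[394.81111012,   0.        , 318.19670226],
       [  0.        , 394.81111012, 203.3066282 ],
       [  0.        ,   0.        ,   1.        ]]), 'k1': -0.031617977699238284, 'rvec': array([ 2.27723125,  0.72568512, -0.30616535]), 'tvec': array([-0.45224332, -0.13227131,  1.25620135])} (array([ 0.93830716, -0.52424435,  0.80300005]), array([[-0.41041807,  0.57247441, -0.70987398]]))
{'intrinsics': array([[411.4689791 ,   0.        , 319.74898774],
       [  0.        , 411.4689791 , 207.04342454],
       [  0.        ,   0.        ,   1.        ]]), 'k1': -0.10602677770001852, 'rvec': array([ 2.17313822, -2.13861604,  0.13397322]), 'tvec': array([0.07459835, 0.53942287, 1.03475657])} (array([0.40441506, 0.08068894, 1.09416674]), array([[ 0.14214206,  0.00203565, -0.98999237]]))
{'time': 0.1, 'joints': array([ 1.11177393,  0.33381991,  0.03988962,  1.46615943, -0.01344498,
        1.34329792, -0.0585108 ]), 'joint_velocities': array([ 0.00216249, -0.00226456,  0.00070015, -0.00287483, -0.00156196,
        0.00225781,  0.00110024]), 'effort': array([ 4.68216429e-03, -6.57817411e+01,  1.34067535e+00, -4.04710221e+01,
       -5.95691311e-02,  4.09859070e-02,  3.27644489e-05]), 'tcp_pos': array([ 0.22870681, -0.60799306,  0.22177302]), 'ee_rot': array([-6.92384166e-04,  9.83863964e-01,  1.78916731e-01, -1.54216844e-04]), 'ft_force': array([-0.16998416, -0.02071954,  0.06679186]), 'moment': array([0.0306694 , 0.00990768, 0.00482901]), 'gripper_force': 0.0, 'gripper_width': 1.0025509133209805}
```

View pics/s0.png

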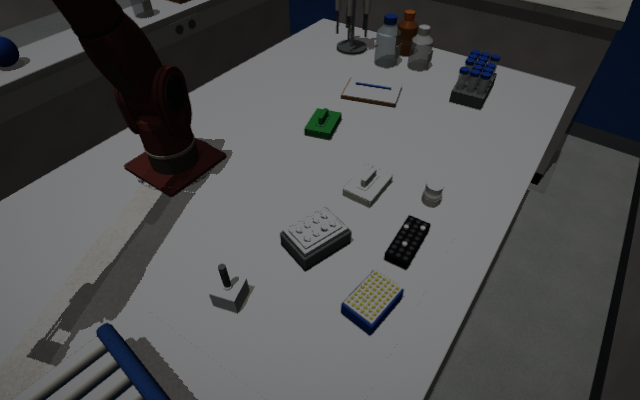

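View pics/t0.png

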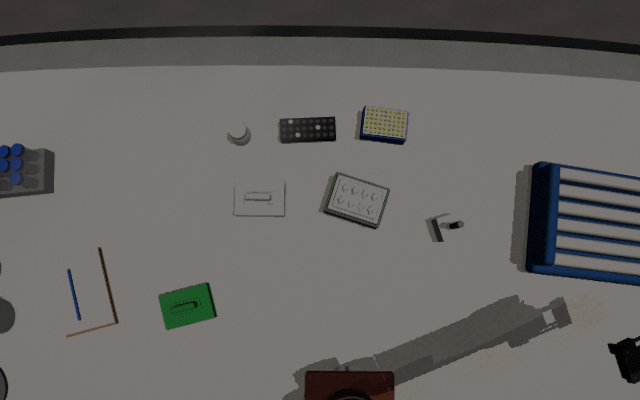

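The scene view shows the stand with the presser at (229,287), the cooler at (316,237), the white lid at (369,184) and the green look-alike at (323,123). In the top view these are at about (447,227), (358,200), (260,198) and (187,306). The white lid fits the description because the only other lid is green. I'll confirm this in an enlarged crop.

```bash
python3 - <<'E'
from h import *
t,c=load('t0');s,d=load('s0')
def crop(im,x,y,w,h,k):
    p=im[y:y+h,x:x+w].astype(float);lo,hi=np.percentile(p,1),np.percentile(p,99.5);p=np.clip((p-lo)/(hi-lo)*255,0,255).astype(np.uint8)
    return cv2.resize(p,(w*k,h*k),interpolation=cv2.INTER_CUBIC)
A=np.hstack([crop(t,225,165,80,60,5),crop(t,318,165,80,60,5)])
B=np.hstack([crop(t,415,200,80,60,5),crop(s,330,155,80,60,5)])
cv2.imwrite('pics/c1.png',np.vstack([A,B]))
for n,uv,z in (('lid',[[234,182],[285,182],[285,216],[234,216]],.03),('cooler',[[335,174],[389,186],[380,226],[326,211]],.055)):
    P=onz(c,uv,z);print(n,P.round(4),P.mean(0))
# presser: cross views
print(onz(c,[[455,225]],.127),onz(d,[[223,266]],.127))
E
```

```text
lid [[0.6017 0.3107 0.03  ]
 [0.6036 0.1757 0.03  ]
 [0.5137 0.1733 0.03  ]
 [0.5115 0.3068 0.03  ]] [0.55761557 0.2416127  0.03      ]
cooler [[ 0.6218  0.0453  0.055 ]
 [ 0.5929 -0.0939  0.055 ]
 [ 0.4895 -0.0704  0.055 ]
 [ 0.5256  0.0671  0.055 ]] [ 0.55744493 -0.01298683  0.055     ]
[[ 0.48842607 -0.24011376  0.127     ]] [[ 0.49423119 -0.25288109  0.127     ]]
```

View pics/c1.png

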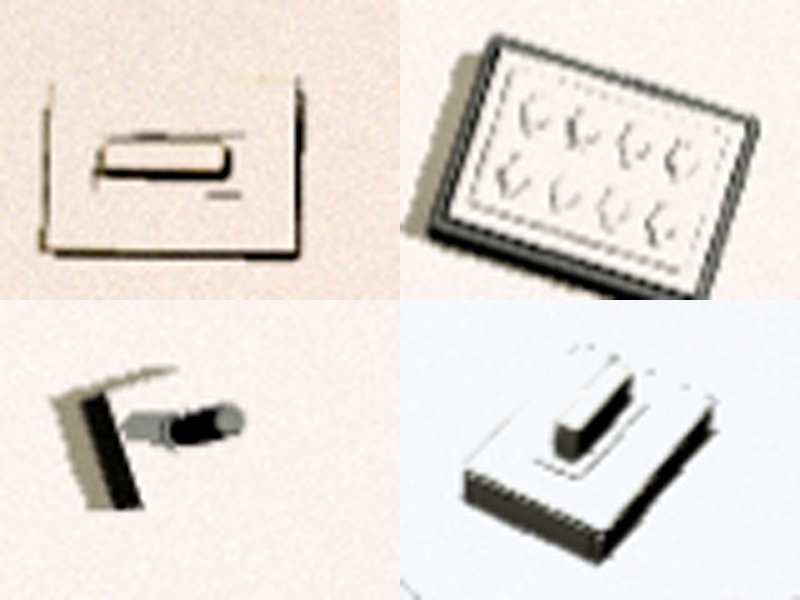

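The crop confirms the white lid with its 64 mm bar grip, the cooler with 8 caps, and the stand with the dark presser handle. Next I'll work out the geometry for a hover.

```bash
cat >> h.py <<'E'
def tri(c1,u1,c2,u2):
    o1,d1=ray(c1,[u1]);o2,d2=ray(c2,[u2]);d1=d1[0];d2=d2[0]
    s=np.linalg.lstsq(np.c_[d1,-d2],o2-o1,rcond=None)[0];a=o1+d1*s[0];b=o2+d2*s[1];return (a+b)/2,np.linalg.norm(a-b)
def go(P,yaw=None):
    s=arm.get_state();q=s['ee_rot'];r=R.from_quat([*q[1:],q[0]]);d=r.inv().apply(np.array(P)-s['tcp_pos'])*1000
    t=np.zeros(3)
    x=r.as_matrix()[:,0];y0=np.arctan2(x[1],x[0])
    if yaw is None: yaw=y0
    yaw=y0+(yaw-y0+np.pi/2)%np.pi-np.pi/2
    T=R.from_euler('z',yaw)*R.from_quat([1,0,0,0]);t=(r.inv()*T).as_rotvec()
    print('slide',d.round(2),'twist',t.round(4),'yaw now %.4f'%y0,'j7 %.2f'%s['joints'][6],'t %.2f'%s['time'])
E
python3 - <<'E'
from h import *
t,c=load('t0');s,d=load('s0')
print(tri(c,[461.3,223.8],d,[222.7,266.5]))
w=arm.get_calibration('wrist');o,dd=ray(w,[[320,200]]);st=arm.get_state();q=st['ee_rot'];r=R.from_quat([*q[1:],q[0]])
print(w['k1'],w['intrinsics'][0],r.inv().apply(o-st['tcp_pos']),r.inv().apply(dd))
p=tri(c,[461.3,223.8],d,[222.7,266.5])[0]
go([p[0],p[1],.30])
E
```

```text
(array([ 0.49266932, -0.25473706,  0.12599346]), np.float64(0.0031803286688122322))
-0.022946987333227038 [307.43858669   0.         317.87277214] [ 0.07265276 -0.00068046 -0.16230682] [[-0.26246623  0.00592333  0.96495469]]
slide [ 371.43 -237.82  -77.91] twist [-0.0014  0.0001 -0.    ] yaw now 0.3598 j7 -0.06 t 0.10
```

```bash
python3 - <<'E'
from h import *
go([.493,-.253,.28],1.1)
E
```

```text
slide [ 372.35 -239.3   -57.91] twist [-1.400e-03 -5.000e-04 -7.402e-01] yaw now 0.3598 j7 -0.06 t 0.10
```

Emit:
{"name": "jog_arm", "arguments": {
  "plan": [
    {"slide":[40,-20,-57],"twist":[0,0,-0.12],"claw":1},
    {"slide":[75,-42,-57],"twist":[0,0,-0.24],"claw":1},
    {"slide":[110,-65,-58],"twist":[0,0,-0.36],"claw":1},
    {"slide":[145,-88,-58],"twist":[0,0,-0.48],"claw":1},
    {"slide":[180,-110,-58],"twist":[0,0,-0.6],"claw":1}
  ]
}}

```text
time: 0.52
tcp_pos: [0.3461, -0.4583, 0.2807]
ee_rot: [0.0, 0.886, 0.464, 0.0]
ft_force: [1.3, -0.9, 0.2]
gripper_width: 0.999
gripper_force: 0.0
```

```bash
python3 - <<'E'
from h import *
go([.493,-.253,.28],1.1)
E
```

```text
slide [252.43   3.94   0.65] twist [ 0.0008  0.0004 -0.1347] yaw now 0.9653 j7 0.22 t 0.52
```

Emit:
{"name": "jog_arm", "arguments": {
  "plan": [
    {"slide":[40,1,0],"twist":[0,0,-0.1],"claw":1},
    {"slide":[80,1,0],"twist":[0,0,-0.13],"claw":1},
    {"slide":[120,2,0],"twist":[0,0,-0.13],"claw":1},
    {"slide":[160,2,0],"twist":[0,0,-0.13],"claw":1},
    {"slide":[200,3,0],"twist":[0,0,-0.13],"claw":1}
  ]
}}

```text
time: 0.93
tcp_pos: [0.4629, -0.2958, 0.28]
ee_rot: [-0.0, 0.855, 0.518, -0.0]
ft_force: [2.1, -1.0, -0.6]
gripper_width: 1.001
gripper_force: 0.0
```

Emit:
{"name": "jog_arm", "arguments": {
  "plan": [
    {"slide":[40,0,0],"twist":[0,0,0],"claw":1},
    {"slide":[40,0,0],"twist":[0,0,0],"claw":1},
    {"slide":[40,0,0],"twist":[0,0,0],"claw":1}
  ]
}}

```text
time: 1.18
tcp_pos: [0.4821, -0.2595, 0.2799]
ee_rot: [-0.0, 0.854, 0.521, 0.0]
ft_force: [-0.3, -0.9, -0.3]
gripper_width: 1.0
gripper_force: 0.0
```

```bash
python3 - <<'E'
from h import *
snap('wrist','w0')
go([.493,-.253,.28],1.1)
w=arm.get_calibration('wrist');print(proj(w,[.493,-.253,.127]))
E
```

```text
slide [13.24  6.65 -0.15] twist [-0.0006  0.0003 -0.0083] yaw now 1.0917 j7 -0.09 t 1.23
[[325.08595458 176.18305558]]
```

View pics/w0.png

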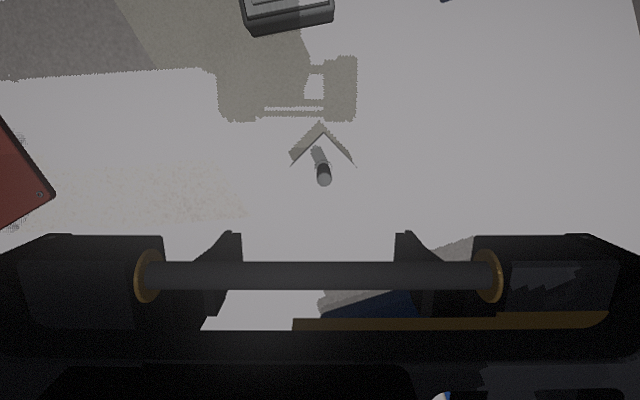

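The wrist view shows the presser leaning away from the nadir, with its flange at about (318,152) and the top of the handle at about (324,178). I'll measure it precisely.

```bash
python3 - <<'E'
from h import *
w,c=load('w0');g=cv2.cvtColor(w,cv2.COLOR_BGR2GRAY)
print(g[140:192:2,304:340:2])
E
```

```text
[[121 124 121 121 127  86 116 162 157 158 158 158 160 128  92 124 117 151]
 [123 120 120 126  86 118 161 160 158 157 157 158 158 162 119 104 103 108]
 [122 121 123  87 121 157 157 160 159 158 158 157 158 158 164 119 102 105]
 [121 118  89 118 140 115 117 139 135 159 158 157 156 159 157 164 114 103]
 [108  78 118 158 123 114 105 101  99 159 159 159 159 158 157 158 166 105]
 [ 78 120 164 128 104 106 105 105 104 133 160 159 156 158 159 158 158 165]
 [119 163 157 157 105 106 106 106 106 100 158 159 158 159 157 158 159 158]
 [164 159 158 143 104 107 105 106 106 104 134 161 159 159 157 157 158 158]
 [158 158 160 160 111 104 106 107 104 108  98 158 159 157 158 159 158 159]
 [158 158 159 159 144 103 108 108 108 106 104 135 160 157 157 158 159 158]
 [159 157 158 158 164 113 106 105  99  91  92  94 160 160 157 156 157 157]
 [159 158 159 157 159 147 100  93 108  99  98 108 117 145 160 159 160 159]
 [159 158 160 159 158 128  94 103  57  53  54  53 118 126 160 158 158 159]
 [158 159 159 158 159 143 108  63  55  58  59  56  69 169 145 159 159 158]
 [158 158 158 158 160 131 115  51  55  58  55  56  49 150 151 160 159 157]
 [158 158 159 158 158 152 135  51  57  58  61  60  54 141 155 159 160 160]
 [159 158 157 159 158 160 129  52  57  68  72  69  55  81 163 159 159 158]
 [158 158 158 160 160 161 124  56  88 109 113 111  92  47 162 159 158 159]
 [158 158 159 157 158 159 122  81 110 108 112 113 113  75 152 160 157 161]
 [159 157 159 159 158 159 132  99 108 112 114 113 112 106 148 159 160 158]
 [158 157 159 158 158 160 149  96 108 111 114 113 110 105 150 159 158 158]
 [158 159 158 158 158 160 165  95 107 110 112 114 114 107 163 158 158 159]
 [159 158 158 159 159 160 161 154 101 106 112 110 109 154 159 159 158 159]
 [159 159 160 158 160 159 158 160 153 128 127 136 164 160 159 159 160 159]
 [159 157 159 159 158 158 159 159 159 160 160 158 159 158 159 158 158 158]
 [157 159 158 159 159 159 159 158 159 157 158 159 160 159 158 157 158 158]]
```

```bash
python3 - <<'E'
from h import *
w,c=load('w0');p=onz(c,[[324,179.3]],.127);print(p)
P=[p[0,0],p[0,1],.16];go(P,1.1);P[2]=.075;go(P,1.1)
E
```

```text
[[ 0.49162903 -0.25308523  0.127     ]]
slide [ 12.56   5.54 119.85] twist [-0.0006  0.0003 -0.0083] yaw now 1.0917 j7 -0.09 t 1.23
slide [ 12.59   5.59 204.85] twist [-0.0006  0.0003 -0.0083] yaw now 1.0917 j7 -0.09 t 1.23
```

Emit:
{"name": "jog_arm", "arguments": {
  "plan": [
    {"slide":[6,3,40],"twist":[0,0,-0.008],"claw":1},
    {"slide":[12,5,80],"twist":[0,0,-0.008],"claw":1},
    {"slide":[12,5,110],"twist":[0,0,-0.008],"claw":1},
    {"slide":[12,5,110],"twist":[0,0,-0.008],"claw":1},
    {"slide":[12,5,110],"twist":[0,0,-0.008],"claw":1}
  ]
}}

```text
time: 1.65
tcp_pos: [0.4893, -0.255, 0.1693]
ee_rot: [-0.001, 0.854, 0.521, -0.001]
ft_force: [-0.7, 0.1, 1.1]
gripper_width: 0.999
gripper_force: 0.0
```

```bash
python3 - <<'E'
from h import *
w,c=snap('wrist','w1')
go([.4916,-.2531,.075],1.1)
u=proj(c,[.4916,-.2531,.127])[0];print(u)
x,y=u.astype(int);g=cv2.cvtColor(w,cv2.COLOR_RGB2GRAY)
print(g[y-24:y+24:2,x-24:x+24:2])
E
```

```text
slide [ 2.42 -0.24 96.33] twist [ 0.0003  0.0002 -0.0041] yaw now 1.0959 j7 -0.13 t 1.70
[320.59740536 220.33040258]
[[158 158 158 159 157 158 163 140  77  49  54  51  51  54  54  54  46 155
  156 158 158 158 159 160]
 [159 158 159 158 159 158 159 165  47  51  53  55  57  53  55  52  49 147
  159 159 157 159 157 160]
 [159 159 158 159 159 158 160 169  41  56  55  56  56  59  51  53  49 137
  161 159 159 158 159 159]
 [158 158 159 159 158 159 158 148  45  55  56  54  56  52  56  56  51  85
  163 159 159 159 158 158]
 [159 158 158 159 159 159 159 151  45  53  55  58  59  60  56  53  53  77
  165 159 159 159 158 158]
 [159 158 159 158 159 159 159 130  45  58  59  54  57  59  56  59  55  48
  167 157 157 159 158 159]
 [159 160 161 159 159 159 161 120  51  54  57  61  54  57  59  56  61  47
  157 158 160 157 159 159]
 [157 158 158 159 159 159 161 122  53  54  56  60  64  63  63  56  56  49
  151 160 158 159 158 159]
 [159 158 159 157 158 158 161 116  53  62  68  72  74  71  75  68  59  50
  147 160 158 159 157 159]
 [159 159 160 159 158 159 161 118  59  71  71  70  68  68  63  71  75  53

[... 741 characters left out ...]
58 158 159 159 159 159 159 158 160 162 143 135 141 158 162 160 159
  158 158 158 157 158 159]
 [159 158 158 158 158 158 158 157 160 158 161 157 160 159 158 159 158 159
  157 160 158 159 158 159]
 [158 159 159 157 158 158 157 158 160 159 157 159 158 158 158 159 159 158
  158 159 158 157 159 159]
 [157 159 160 159 158 157 158 159 158 159 158 158 158 158 157 158 159 159
  159 158 158 158 157 158]
 [158 159 158 159 158 158 158 159 158 160 157 158 158 159 159 158 157 158
  158 159 159 160 158 159]
 [158 160 158 159 159 159 158 159 158 159 157 158 159 159 158 159 158 159
  158 160 158 157 158 158]
 [160 158 158 158 158 158 157 158 158 156 159 159 159 159 159 158 160 160
  157 159 157 159 159 158]]
```

Emit:
{"name": "jog_arm", "arguments": {
  "plan": [
    {"slide":[3,0,35],"twist":[0,0,0],"claw":1},
    {"slide":[3,0,70],"twist":[0,0,0],"claw":1},
    {"slide":[3,0,95],"twist":[0,0,0],"claw":1},
    {"slide":[3,0,95],"twist":[0,0,0],"claw":1},
    {"slide":[3,0,95],"twist":[0,0,0],"claw":1}
  ]
}}

```text
time: 2.12
tcp_pos: [0.4928, -0.2522, 0.0768]
ee_rot: [0.0, 0.853, 0.521, 0.0]
ft_force: [0.5, -0.3, 1.1]
gripper_width: 0.998
gripper_force: 0.0
```

Emit:
{"name": "jog_arm", "arguments": {
  "plan": [
    {"slide":[0,0,0],"twist":[0,0,0],"claw":-1},
    {"slide":[0,0,0],"twist":[0,0,0],"claw":-1},
    {"slide":[0,0,0],"twist":[0,0,0],"claw":-1},
    {"slide":[0,0,0],"twist":[0,0,0],"claw":-1},
    {"slide":[0,0,0],"twist":[0,0,0],"claw":-1}
  ]
}}

```text
time: 2.53
tcp_pos: [0.4927, -0.2515, 0.076]
ee_rot: [0.001, 0.853, 0.522, 0.0]
ft_force: [1.0, -0.5, 0.3]
gripper_width: 0.707
gripper_force: 0.0
```

Emit:
{"name": "jog_arm", "arguments": {
  "plan": [
    {"slide":[0,0,0],"twist":[0,0,0],"claw":-1},
    {"slide":[0,0,0],"twist":[0,0,0],"claw":-1},
    {"slide":[0,0,0],"twist":[0,0,0],"claw":-1},
    {"slide":[0,0,0],"twist":[0,0,0],"claw":-1}
  ]
}}

```text
time: 2.87
tcp_pos: [0.4922, -0.2512, 0.0751]
ee_rot: [-0.0, 0.853, 0.522, -0.0]
ft_force: [-0.2, 0.3, 0.4]
gripper_width: 0.402
gripper_force: 0.0
```

Emit:
{"name": "jog_arm", "arguments": {
  "plan": [
    {"slide":[0,0,0],"twist":[0,0,0],"claw":-1},
    {"slide":[0,0,0],"twist":[0,0,0],"claw":-1},
    {"slide":[0,0,0],"twist":[0,0,0],"claw":-1},
    {"slide":[0,0,0],"twist":[0,0,0],"claw":-1},
    {"slide":[0,0,0],"twist":[0,0,0],"claw":-1}
  ]
}}

```text
time: 3.28
tcp_pos: [0.4923, -0.2512, 0.0751]
ee_rot: [-0.0, 0.853, 0.522, 0.0]
ft_force: [-0.8, -0.3, -0.4]
gripper_width: 0.177
gripper_force: 30.0
```

Emit:
{"name": "jog_arm", "arguments": {
  "plan": [
    {"slide":[0,0,0],"twist":[0,0,0],"claw":-1},
    {"slide":[0,0,0],"twist":[0,0,0],"claw":-1}
  ]
}}

```text
time: 3.45
tcp_pos: [0.4923, -0.2512, 0.0751]
ee_rot: [-0.0, 0.853, 0.522, 0.0]
ft_force: [0.5, 0.4, -0.6]
gripper_width: 0.178
gripper_force: 30.0
```

```bash
python3 - <<'E'
from h import *
s=arm.get_state();print(s['tcp_pos'],s['ee_rot'],s['ft_force'],s['gripper_force'],s['gripper_width'])
E
```

```text
[ 0.49229577 -0.25124911  0.07513148] [-2.52471037e-06  8.53119002e-01  5.21716366e-01  4.23527776e-05] [ 0.53530653  0.36127679 -0.60571698] 30.00006150919944 0.17750542290163132
```

Emit:
{"name": "jog_arm", "arguments": {
  "plan": [
    {"slide":[0,0,-15],"twist":[0,0,0],"claw":-1},
    {"slide":[0,0,-45],"twist":[0,0,0],"claw":-1},
    {"slide":[0,0,-85],"twist":[0,0,0],"claw":-1},
    {"slide":[0,0,-125],"twist":[0,0,0],"claw":-1},
    {"slide":[0,0,-160],"twist":[0,0,0],"claw":-1}
  ]
}}

```text
time: 3.87
tcp_pos: [0.4922, -0.2511, 0.2376]
ee_rot: [0.0, 0.853, 0.522, 0.0]
ft_force: [1.3, -0.7, -0.6]
gripper_width: 0.174
gripper_force: 30.0
```

```bash
python3 - <<'E'
from h import *
s=arm.get_state();print(s['tcp_pos'],s['ft_force'],s['gripper_force'],s['gripper_width'])
go([.53,-.11,.24]); go([.53,-.11,.24],1.36)
E
```

```text
[ 0.49219677 -0.25108115  0.23763829] [ 1.29426505 -0.67598371 -0.57568815] 29.99993371311575 0.1744145369832781
slide [142.82 -30.58  -2.38] twist [ 0.0007 -0.0001 -0.    ] yaw now 1.0980 j7 -0.12 t 3.87
slide [142.82 -30.58  -2.38] twist [ 0.0007  0.     -0.262 ] yaw now 1.0980 j7 -0.12 t 3.87
```

Emit:
{"name": "jog_arm", "arguments": {
  "plan": [
    {"slide":[35,-8,0],"twist":[0,0,-0.06],"claw":-1},
    {"slide":[75,-16,0],"twist":[0,0,-0.13],"claw":-1},
    {"slide":[115,-24,0],"twist":[0,0,-0.2],"claw":-1},
    {"slide":[142,-30,0],"twist":[0,0,-0.262],"claw":-1},
    {"slide":[142,-30,0],"twist":[0,0,-0.262],"claw":-1}
  ]
}}

```text
time: 4.28
tcp_pos: [0.5316, -0.1035, 0.2355]
ee_rot: [-0.001, 0.774, 0.634, 0.001]
ft_force: [-0.8, 0.2, -0.7]
gripper_width: 0.173
gripper_force: 30.0
```

Emit:
{"name": "jog_arm", "arguments": {
  "plan": [
    {"slide":[0,0,0],"twist":[0,0,0],"claw":-1},
    {"slide":[0,0,0],"twist":[0,0,0],"claw":-1},
    {"slide":[0,0,0],"twist":[0,0,0],"claw":-1}
  ]
}}

```text
time: 4.53
tcp_pos: [0.5298, -0.1128, 0.2349]
ee_rot: [-0.0, 0.779, 0.628, -0.0]
ft_force: [0.6, 0.0, -0.7]
gripper_width: 0.176
gripper_force: 30.0
```

```bash
python3 - <<'E'
from h import *
snap('wrist','w2')
s=arm.get_state();print(s['tcp_pos'],s['ee_rot'],s['ft_force'])
E
```

```text
[ 0.52986138 -0.11284059  0.23496359] [-3.55774842e-05  7.78562782e-01  6.27566666e-01 -2.70180237e-04] [ 0.69577078 -0.09916886 -0.96229173]
```

View pics/w2.png

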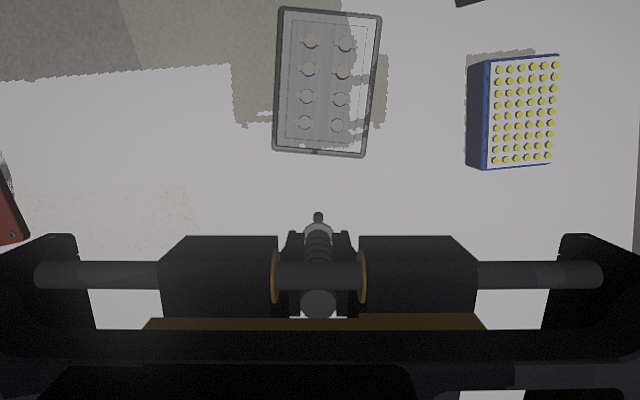

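The wrist view shows the cooler shell with corners at about (279,8), (381,15), (365,157) and (273,150). The eight caps are in two columns, at about x=305 and x=343, and the presser's foot tip is at about (318,213). I'll refine this numerically.

```bash
python3 - <<'E'
from h import *
w,c=load('w2');g=cv2.cvtColor(w,cv2.COLOR_BGR2GRAY)
k=4;G=cv2.resize(g[0:170,260:400],None,fx=k,fy=k,interpolation=cv2.INTER_CUBIC)
ci=cv2.HoughCircles(cv2.GaussianBlur(G,(5,5),0),cv2.HOUGH_GRADIENT,1.5,60,param1=60,param2=18,minRadius=20,maxRadius=30)
if ci is not None:
    ci=ci[0]; uv=(ci[:,:2]+.5)/k-.5+[260,0]
    for a,b in zip(uv,ci[:,2]/k): print(a.round(1),b)
V=cv2.cvtColor(G,cv2.COLOR_GRAY2BGR)
V=cv2.convertScaleAbs(V,alpha=1.6)
for a in ci: cv2.circle(V,(int(a[0]),int(a[1])),int(a[2]),(0,0,255),1)
F=cv2.convertScaleAbs(cv2.resize(w[195:245,295:345],None,fx=4.,fy=4.,interpolation=cv2.INTER_CUBIC),alpha=1.5)
V=cv2.copyMakeBorder(V[:600],0,0,0,200,cv2.BORDER_CONSTANT)[:600]
V[:200,560:760]=F
print(V.shape)
cv2.imwrite('pics/c2.png',V[:600])
E
```

```text
[304.1 122.1] 6.05
[305.9  95.8] 6.4625
[339.7  98.1] 6.875
[341.9  72.2] 7.2875
[337.4 124.3] 6.875
[344.9  44.8] 5.6
[308.2  68.8] 6.05
[277.4 144.6] 6.875
[361.1 135.9] 6.4625
[358.4 151.3] 7.2875
[370.1  23.8] 6.4625
[310.4  41.4] 5.5625
[283.1  11.4] 6.0125
[351.3 113.1] 7.2875
[353.6  18.2] 6.05
[265.8 117.2] 6.8375
[367.1  60.6] 7.2875
[366.3 105.2] 5.1875
[384.7  57.6] 7.2125
[284.2  92.4] 6.875
(600, 760, 3)
```

View pics/c2.png

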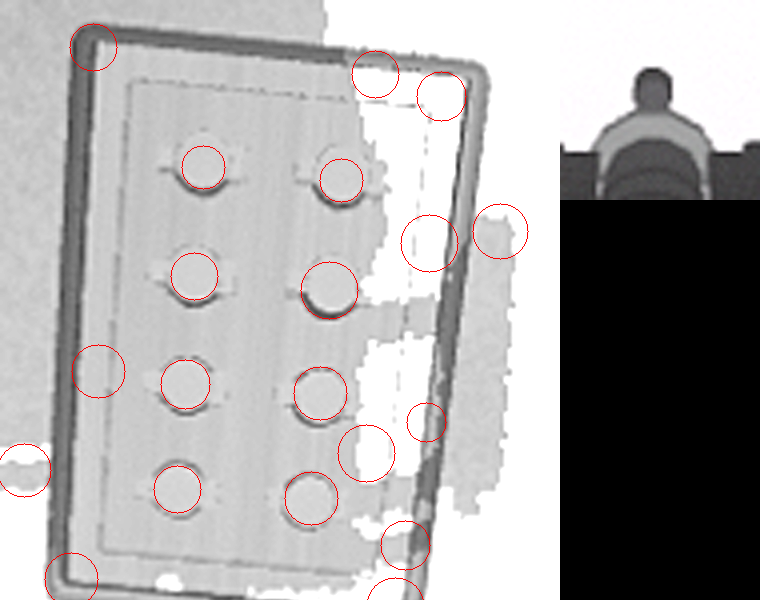

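```bash
python3 - <<'E'
from h import *
w,c=load('w2')
uv=np.array([[304.1,122.1],[305.9,95.8],[308.2,68.8],[310.4,41.4],[337.4,124.3],[339.7,98.1],[341.9,72.2],[344.9,44.8]])
M=np.array([[-17,y] for y in(-39,-13,13,39)]+[[17,y] for y in(-39,-13,13,39)])/1000
for z in (.066,.070,.073,.076,.08,.085):
    P=onz(c,uv,z)[:,:2];a,b=M-M.mean(0),P-P.mean(0)
    U,S,Vt=np.linalg.svd(a.T@b);Rm=(U@Vt).T
    e=b-a@Rm.T;print(z,P.mean(0).round(4),np.arctan2(Rm[1,0],Rm[0,0]).round(4),'scale %.4f'%(S.sum()/(a**2).sum()),(e*1000).round(1).tolist())
s=arm.get_state();t=s['tcp_pos'];r=R.from_quat([*s['ee_rot'][1:],s['ee_rot'][0]])
for v in ([0,0,.068],[.004,0,.068],[0,.004,.068],[0,0,-.052]): print(proj(c,t+r.apply(v)))
E
```

```text
0.066 [ 0.5576 -0.0112] -0.298 scale 0.9936 [[-0.4, 0.0], [-0.4, 0.3], [-0.1, 0.1], [-0.0, -0.6], [0.6, 0.4], [0.5, 0.7], [-0.2, -0.2], [0.0, -0.8]]
0.07 [ 0.5575 -0.0115] -0.298 scale 0.9816 [[-0.1, 0.4], [-0.2, 0.4], [0.1, -0.1], [0.0, -1.1], [0.6, 0.9], [0.3, 0.9], [-0.4, -0.3], [-0.3, -1.2]]
0.073 [ 0.5574 -0.0118] -0.298 scale 0.9726 [[0.2, 0.7], [0.0, 0.4], [0.2, -0.2], [0.1, -1.5], [0.5, 1.3], [0.2, 1.1], [-0.6, -0.4], [-0.6, -1.5]]
0.076 [ 0.5573 -0.0121] -0.298 scale 0.9636 [[0.4, 1.0], [0.2, 0.5], [0.3, -0.4], [0.1, -1.8], [0.5, 1.7], [0.1, 1.2], [-0.8, -0.4], [-0.8, -1.8]]
0.08 [ 0.5571 -0.0124] -0.298 scale 0.9516 [[0.8, 1.4], [0.5, 0.6], [0.5, -0.6], [0.2, -2.4], [0.4, 2.2], [-0.1, 1.4], [-1.0, -0.5], [-1.2, -2.2]]
0.085 [ 0.5569 -0.0129] -0.298 scale 0.9366 [[1.2, 1.9], [0.8, 0.7], [0.7, -0.9], [0.2, -3.0], [0.3, 2.8], [-0.3, 1.7], [-1.3, -0.6], [-1.6, -2.6]]
[[318.50169091 213.27946948]]
[[318.50341008 208.40007675]]
[[323.59511212 213.28070946]]
[[318.63206669 301.93051848]]
```

```bash
cat >> h.py <<'E'
C0=np.array([.5574,-.0117]);CY=-.298
def cap(x,y):
    c,s=np.cos(CY),np.sin(CY); return C0+[c*x-s*y,s*x+c*y]
E
python3 - <<'E'
from h import *
t,c=load('t0');print(onz(c,[[357.4,200.4]],.05))
p=cap(.017,.013);print(p)
go([p[0],p[1],.165])
E
```

```text
[[ 0.55484859 -0.01310946  0.05      ]]
[ 0.57746765 -0.00426432]
slide [116.23  23.5   69.91] twist [-0.0004  0.0004 -0.    ] yaw now 1.3568 j7 -0.14 t 4.58
```

Emit:
{"name": "jog_arm", "arguments": {
  "plan": [
    {"slide":[35,8,10],"twist":[0,0,0],"claw":-1},
    {"slide":[75,16,20],"twist":[0,0,0],"claw":-1},
    {"slide":[105,23,40],"twist":[0,0,0],"claw":-1},
    {"slide":[117,24,60],"twist":[0,0,0],"claw":-1},
    {"slide":[117,24,60],"twist":[0,0,0],"claw":-1}
  ]
}}

```text
time: 5.0
tcp_pos: [0.5768, 0.0012, 0.1711]
ee_rot: [-0.002, 0.777, 0.63, -0.001]
ft_force: [-0.8, -0.2, -0.4]
gripper_width: 0.176
gripper_force: 30.0
```

Emit:
{"name": "jog_arm", "arguments": {
  "plan": [
    {"slide":[0,0,0],"twist":[0,0,0],"claw":-1},
    {"slide":[0,0,0],"twist":[0,0,0],"claw":-1},
    {"slide":[0,0,0],"twist":[0,0,0],"claw":-1}
  ]
}}

```text
time: 5.25
tcp_pos: [0.5787, -0.0038, 0.1763]
ee_rot: [0.001, 0.779, 0.628, 0.0]
ft_force: [0.1, 0.4, -0.3]
gripper_width: 0.175
gripper_force: 30.0
```

```bash
python3 - <<'E'
from h import *
w,c=snap('wrist','w3')
s=arm.get_state();print(s['tcp_pos'],s['ft_force'])
p=cap(.017,.013);go([p[0],p[1],.155])
q=[[*cap(x,y),.072] for x in(-.017,.017) for y in(-.039,-.013,.013,.039)]
u=proj(c,q);print(u.round(1).tolist())
t=s['tcp_pos'];print(proj(c,[t+[0,0,-.068]]))
x0,y0=200,90
im=cv2.convertScaleAbs(cv2.resize(cv2.cvtColor(w,cv2.COLOR_RGB2BGR)[y0:y0+190,x0:x0+250],None,fx=3,fy=3,interpolation=cv2.INTER_CUBIC),alpha=1.6)
for a in u: cv2.circle(im,(int((a[0]-x0)*3),int((a[1]-y0)*3)),3,(0,0,255),-1)
cv2.imwrite('pics/c3.png',im)
E
```

```text
[ 0.57872897 -0.00365524  0.17634719] [ 0.55763539 -0.76906268 -1.51548516]
slide [-0.86 -1.14 21.35] twist [0.0018 0.0003 0.    ] yaw now 1.3570 j7 -0.40 t 5.30
[[276.5, 251.8], [277.8, 225.9], [279.2, 198.7], [280.7, 170.1], [312.4, 254.5], [314.7, 228.8], [317.0, 201.7], [319.4, 173.3]]
[[318.27611684 213.00550312]]
```

View pics/c3.png

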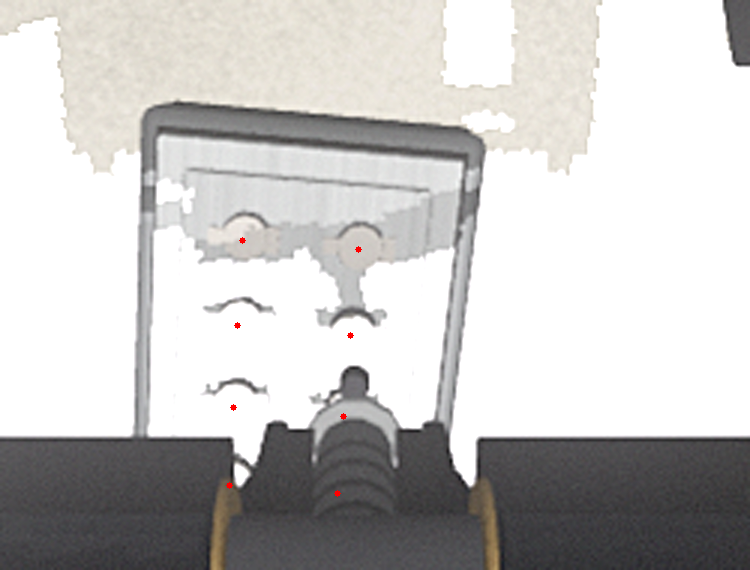

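Predicted cap positions (red dots) sit on the caps. The foot shows about 3 mm towards tool -x of where FK puts it, at crop (354,370). Cap (17,13) shows the thickest side band, so I suspect it is the high one. I'll correct by +2 mm in x, descend and re-check.

Emit:
{"name": "jog_arm", "arguments": {
  "plan": [
    {"slide":[2,-1,8],"twist":[0,0,0],"claw":-1},
    {"slide":[2,-1,16],"twist":[0,0,0],"claw":-1},
    {"slide":[2,-1,20],"twist":[0,0,0],"claw":-1},
    {"slide":[2,-1,20],"twist":[0,0,0],"claw":-1},
    {"slide":[2,-1,20],"twist":[0,0,0],"claw":-1}
  ]
}}

```text
time: 5.72
tcp_pos: [0.5774, 0.0003, 0.1547]
ee_rot: [-0.0, 0.778, 0.629, -0.0]
ft_force: [0.8, 0.1, -1.6]
gripper_width: 0.176
gripper_force: 30.0
```

```bash
python3 - <<'E'
from h import *
w,c=snap('wrist','w4')
s=arm.get_state();print(s['tcp_pos'],s['ft_force'])
p=cap(.017,.013);go([p[0],p[1],.15])
q=[[*cap(x,y),.072] for x in(-.017,.017) for y in(-.039,-.013,.013,.039)]
u=proj(c,q);print(u.round(1).tolist())
t=s['tcp_pos'];print(proj(c,[t+[0,0,-.068],[*p,.077]]))
x0,y0=220,130
im=cv2.convertScaleAbs(cv2.resize(cv2.cvtColor(w,cv2.COLOR_RGB2BGR)[y0:y0+140,x0:x0+190],None,fx=4,fy=4,interpolation=cv2.INTER_CUBIC),alpha=1.5)
for a in u[2:4].tolist()+u[6:].tolist(): cv2.circle(im,(int((a[0]-x0)*4),int((a[1]-y0)*4)),2,(0,0,255),-1)
cv2.imwrite('pics/c4.png',im)
E
```

```text
[5.77644132e-01 3.72244273e-04 1.55067645e-01] [-0.4700385  -0.37172742 -0.91547492]
slide [-4.57  0.8   5.07] twist [-0.0003 -0.0001  0.    ] yaw now 1.3598 j7 -0.41 t 5.77
[[276.1, 265.9], [277.6, 238.5], [279.2, 209.5], [280.9, 179.0], [314.6, 269.0], [317.1, 241.7], [319.8, 212.9], [322.6, 182.5]]
[[318.87803481 213.18349083]
 [319.84042568 214.78592378]]
```

View pics/c4.png

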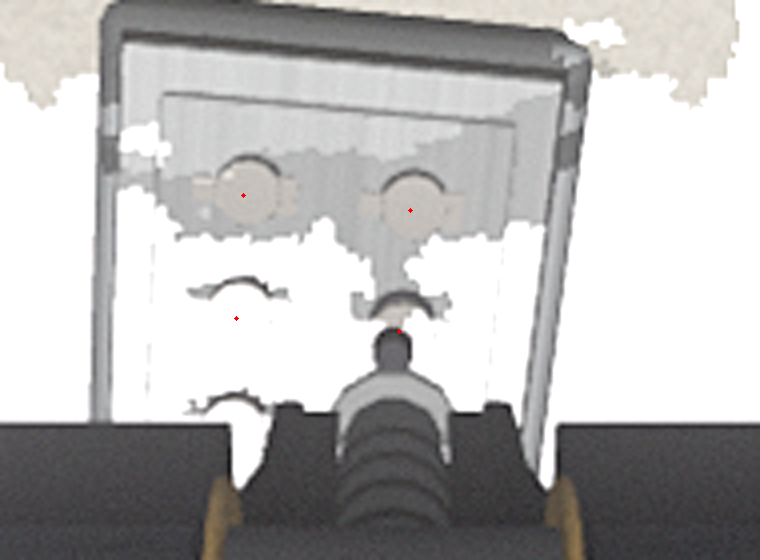

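The foot is at crop (393,345) and the cap (17,13) at about (401,338), clearly higher than its neighbours by its side band. After the expected parallax I need about -2 mm in x and +1.3 mm in y. I'll descend in small steps.

Emit:
{"name": "jog_arm", "arguments": {
  "plan": [
    {"slide":[-1,1,1],"twist":[0,0,0],"claw":-1},
    {"slide":[-2,1.3,3],"twist":[0,0,0],"claw":-1},
    {"slide":[-2,1.3,5],"twist":[0,0,0],"claw":-1},
    {"slide":[-2,1.3,6],"twist":[0,0,0],"claw":-1},
    {"slide":[-2,1.3,6],"twist":[0,0,0],"claw":-1}
  ]
}}

```text
time: 6.18
tcp_pos: [0.5784, -0.0019, 0.1488]
ee_rot: [-0.0, 0.778, 0.629, -0.0]
ft_force: [-0.3, -0.6, -1.4]
gripper_width: 0.175
gripper_force: 30.0
```

Emit:
{"name": "jog_arm", "arguments": {
  "plan": [
    {"slide":[0,0,0.5],"twist":[0,0,0],"claw":-1},
    {"slide":[0,0,1],"twist":[0,0,0],"claw":-1},
    {"slide":[0,0,1],"twist":[0,0,0],"claw":-1}
  ]
}}

```text
time: 6.43
tcp_pos: [0.5785, -0.0018, 0.1481]
ee_rot: [-0.0, 0.778, 0.629, -0.0]
ft_force: [-0.5, -0.2, -0.5]
gripper_width: 0.177
gripper_force: 30.0
```

```bash
python3 - <<'E'
from h import *
s=arm.get_state();print(s['tcp_pos'],s['ft_force'],s['moment'])
E
```

```text
[ 0.57849697 -0.00183196  0.14811354] [-0.53798843 -0.15344563 -0.54047549] [-0.02383904 -0.01314623  0.0422737 ]
```

Emit:
{"name": "jog_arm", "arguments": {
  "plan": [
    {"slide":[0,0,0.5],"twist":[0,0,0],"claw":-1},
    {"slide":[0,0,1],"twist":[0,0,0],"claw":-1},
    {"slide":[0,0,1],"twist":[0,0,0],"claw":-1}
  ]
}}

```text
time: 6.68
tcp_pos: [0.5785, -0.0019, 0.1471]
ee_rot: [-0.0, 0.778, 0.629, -0.0]
ft_force: [-0.7, -0.4, -0.4]
gripper_width: 0.177
gripper_force: 30.0
```

Emit:
{"name": "jog_arm", "arguments": {
  "plan": [
    {"slide":[0,0,0.5],"twist":[0,0,0],"claw":-1},
    {"slide":[0,0,1],"twist":[0,0,0],"claw":-1},
    {"slide":[0,0,1],"twist":[0,0,0],"claw":-1}
  ]
}}

```text
time: 6.93
tcp_pos: [0.5785, -0.0019, 0.146]
ee_rot: [-0.0, 0.778, 0.629, -0.0]
ft_force: [0.2, 0.4, -1.0]
gripper_width: 0.173
gripper_force: 30.0
```

Emit:
{"name": "jog_arm", "arguments": {
  "plan": [
    {"slide":[0,0,0.5],"twist":[0,0,0],"claw":-1},
    {"slide":[0,0,1],"twist":[0,0,0],"claw":-1},
    {"slide":[0,0,1],"twist":[0,0,0],"claw":-1}
  ]
}}

```text
time: 7.18
tcp_pos: [0.5785, -0.0019, 0.145]
ee_rot: [-0.0, 0.778, 0.629, -0.0]
ft_force: [-0.6, -0.8, -0.3]
gripper_width: 0.176
gripper_force: 30.0
```

Emit:
{"name": "jog_arm", "arguments": {
  "plan": [
    {"slide":[0,0,0.5],"twist":[0,0,0],"claw":-1},
    {"slide":[0,0,1],"twist":[0,0,0],"claw":-1},
    {"slide":[0,0,1],"twist":[0,0,0],"claw":-1}
  ]
}}

```text
time: 7.43
tcp_pos: [0.5785, -0.0019, 0.144]
ee_rot: [-0.0, 0.778, 0.629, -0.0]
ft_force: [-0.5, -1.3, -1.9]
gripper_width: 0.176
gripper_force: 30.0
```

Emit:
{"name": "jog_arm", "arguments": {
  "plan": [
    {"slide":[0,0,0.5],"twist":[0,0,0],"claw":-1},
    {"slide":[0,0,1],"twist":[0,0,0],"claw":-1},
    {"slide":[0,0,1],"twist":[0,0,0],"claw":-1}
  ]
}}

```text
time: 7.68
tcp_pos: [0.5786, -0.0018, 0.1434]
ee_rot: [0.0, 0.778, 0.629, 0.0]
ft_force: [-0.7, -0.2, 0.0]
gripper_width: 0.178
gripper_force: 30.0
```

Emit:
{"name": "jog_arm", "arguments": {
  "plan": [
    {"slide":[0,0,0.3],"twist":[0,0,0],"claw":-1},
    {"slide":[0,0,0.6],"twist":[0,0,0],"claw":-1},
    {"slide":[0,0,0.6],"twist":[0,0,0],"claw":-1}
  ]
}}

```text
time: 7.93
tcp_pos: [0.5787, -0.0018, 0.1431]
ee_rot: [0.0, 0.778, 0.629, 0.0]
ft_force: [-1.6, -0.6, 3.4]
gripper_width: 0.177
gripper_force: 30.0
```

```bash
python3 - <<'E'
from h import *
s=arm.get_state();print(s['tcp_pos'],s['ft_force'],s['moment'])
E
```

```text
[ 0.57873742 -0.00181189  0.1431087 ] [-1.63458653 -0.61979344  3.42980352] [-0.01527411  0.35780648 -0.01535331]
```

Emit:
{"name": "jog_arm", "arguments": {
  "plan": [
    {"slide":[0,0,0.5],"twist":[0,0,0],"claw":-1},
    {"slide":[0,0,0.9],"twist":[0,0,0],"claw":-1},
    {"slide":[0,0,0.9],"twist":[0,0,0],"claw":-1}
  ]
}}

```text
time: 8.18
tcp_pos: [0.5787, -0.0018, 0.1422]
ee_rot: [0.0, 0.778, 0.629, 0.0]
ft_force: [-1.5, 0.1, 4.7]
gripper_width: 0.177
gripper_force: 30.0
```

Emit:
{"name": "jog_arm", "arguments": {
  "plan": [
    {"slide":[0,0,0],"twist":[0,0,0],"claw":-1},
    {"slide":[0,0,0],"twist":[0,0,0],"claw":-1}
  ]
}}

```text
time: 8.35
tcp_pos: [0.5787, -0.0019, 0.1422]
ee_rot: [0.0, 0.778, 0.629, 0.0]
ft_force: [-1.4, 0.2, 5.6]
gripper_width: 0.177
gripper_force: 30.0
```

The cap yields at a constant force of about 6 N, so this is the high tube. I'll press on.

Emit:
{"name": "jog_arm", "arguments": {
  "plan": [
    {"slide":[0,0,0.4],"twist":[0,0,0],"claw":-1},
    {"slide":[0,0,0.8],"twist":[0,0,0],"claw":-1},
    {"slide":[0,0,1],"twist":[0,0,0],"claw":-1},
    {"slide":[0,0,1],"twist":[0,0,0],"claw":-1}
  ]
}}

```text
time: 8.68
tcp_pos: [0.5787, -0.0018, 0.1412]
ee_rot: [0.0, 0.778, 0.629, 0.0]
ft_force: [-2.1, 0.2, 5.4]
gripper_width: 0.178
gripper_force: 30.0
```

Emit:
{"name": "jog_arm", "arguments": {
  "plan": [
    {"slide":[0,0,0.4],"twist":[0,0,0],"claw":-1},
    {"slide":[0,0,0.8],"twist":[0,0,0],"claw":-1},
    {"slide":[0,0,1],"twist":[0,0,0],"claw":-1},
    {"slide":[0,0,1],"twist":[0,0,0],"claw":-1}
  ]
}}

```text
time: 9.02
tcp_pos: [0.5787, -0.0018, 0.1402]
ee_rot: [0.0, 0.778, 0.629, 0.0]
ft_force: [-1.9, 0.4, 4.9]
gripper_width: 0.177
gripper_force: 30.0
```

Emit:
{"name": "jog_arm", "arguments": {
  "plan": [
    {"slide":[0,0,0.4],"twist":[0,0,0],"claw":-1},
    {"slide":[0,0,0.8],"twist":[0,0,0],"claw":-1},
    {"slide":[0,0,1],"twist":[0,0,0],"claw":-1},
    {"slide":[0,0,1],"twist":[0,0,0],"claw":-1}
  ]
}}

```text
time: 9.35
tcp_pos: [0.5787, -0.0018, 0.1392]
ee_rot: [0.0, 0.778, 0.629, 0.0]
ft_force: [-1.9, -0.0, 5.2]
gripper_width: 0.177
gripper_force: 30.0
```

Emit:
{"name": "jog_arm", "arguments": {
  "plan": [
    {"slide":[0,0,0.3],"twist":[0,0,0],"claw":-1},
    {"slide":[0,0,0.5],"twist":[0,0,0],"claw":-1},
    {"slide":[0,0,0.5],"twist":[0,0,0],"claw":-1}
  ]
}}

```text
time: 9.6
tcp_pos: [0.5788, -0.0018, 0.1389]
ee_rot: [0.0, 0.778, 0.629, 0.0]
ft_force: [-2.0, -0.2, 7.1]
gripper_width: 0.175
gripper_force: 30.0
```

Emit:
{"name": "jog_arm", "arguments": {
  "plan": [
    {"slide":[0,0,0.3],"twist":[0,0,0],"claw":-1},
    {"slide":[0,0,0.5],"twist":[0,0,0],"claw":-1},
    {"slide":[0,0,0.5],"twist":[0,0,0],"claw":-1}
  ]
}}

```text
time: 9.85
tcp_pos: [0.5789, -0.0018, 0.1388]
ee_rot: [0.0, 0.778, 0.629, 0.0]
ft_force: [-3.2, 0.5, 9.1]
gripper_width: 0.177
gripper_force: 30.0
```

Emit:
{"name": "jog_arm", "arguments": {
  "plan": [
    {"slide":[0,0,0.3],"twist":[0,0,0],"claw":-1},
    {"slide":[0,0,0.5],"twist":[0,0,0],"claw":-1},
    {"slide":[0,0,0.5],"twist":[0,0,0],"claw":-1}
  ]
}}

```text
time: 10.1
tcp_pos: [0.5789, -0.0018, 0.1387]
ee_rot: [0.001, 0.778, 0.629, 0.0]
ft_force: [-4.5, 0.1, 13.1]
gripper_width: 0.177
gripper_force: 30.0
```

Firm stop: 13.8 N with no further motion, after about 4.5 mm of travel, so the tube is home. I'll lift and go back towards the stand.

Emit:
{"name": "jog_arm", "arguments": {
  "plan": [
    {"slide":[0,0,-5],"twist":[0,0,0],"claw":-1},
    {"slide":[0,0,-30],"twist":[0,0,0],"claw":-1},
    {"slide":[0,0,-65],"twist":[0,0,0],"claw":-1},
    {"slide":[0,0,-95],"twist":[0,0,0],"claw":-1},
    {"slide":[0,0,-95],"twist":[0,0,0],"claw":-1}
  ]
}}

```text
time: 10.52
tcp_pos: [0.5812, -0.0014, 0.2385]
ee_rot: [0.003, 0.778, 0.629, 0.003]
ft_force: [0.5, 0.7, -0.3]
gripper_width: 0.172
gripper_force: 30.0
```

```bash
python3 - <<'E'
from h import *
go([.4923,-.2512,.23],1.097)
E
```

```text
slide [-262.9   -34.71    7.8 ] twist [ 0.0083 -0.0028  0.2628] yaw now 1.3598 j7 -0.38 t 10.52
```

Emit:
{"name": "jog_arm", "arguments": {
  "plan": [
    {"slide":[-35,-5,0],"twist":[0,0,0.05],"claw":-1},
    {"slide":[-75,-10,0],"twist":[0,0,0.1],"claw":-1},
    {"slide":[-115,-15,0],"twist":[0,0,0.15],"claw":-1},
    {"slide":[-155,-20,0],"twist":[0,0,0.2],"claw":-1},
    {"slide":[-195,-25,0],"twist":[0,0,0.25],"claw":-1}
  ]
}}

```text
time: 10.93
tcp_pos: [0.5123, -0.1889, 0.2321]
ee_rot: [0.0, 0.851, 0.526, 0.0]
ft_force: [0.4, -0.2, -1.3]
gripper_width: 0.173
gripper_force: 30.0
```

Emit:
{"name": "jog_arm", "arguments": {
  "plan": [
    {"slide":[-35,-10,0],"twist":[0,0,0.013],"claw":-1},
    {"slide":[-60,-24,0],"twist":[0,0,0.013],"claw":-1},
    {"slide":[-60,-24,0],"twist":[0,0,0.013],"claw":-1},
    {"slide":[-60,-24,0],"twist":[0,0,0.013],"claw":-1},
    {"slide":[-60,-24,0],"twist":[0,0,0.013],"claw":-1}
  ]
}}

```text
time: 11.35
tcp_pos: [0.4655, -0.2298, 0.2322]
ee_rot: [0.0, 0.853, 0.521, 0.0]
ft_force: [0.8, 1.1, -0.4]
gripper_width: 0.174
gripper_force: 30.0
```

```bash
python3 - <<'E'
from h import *
go([.4923,-.2512,.14],1.097)
E
```

```text
slide [-6.83 33.57 92.19] twist [ 0.0004 -0.0004  0.0002] yaw now 1.0972 j7 -0.12 t 11.35
```

Emit:
{"name": "jog_arm", "arguments": {
  "plan": [
    {"slide":[-7,33.5,20],"twist":[0,0,0],"claw":-1},
    {"slide":[-7,33.5,55],"twist":[0,0,0],"claw":-1},
    {"slide":[-7,33.5,90],"twist":[0,0,0],"claw":-1},
    {"slide":[-7,33.5,90],"twist":[0,0,0],"claw":-1},
    {"slide":[-7,33.5,90],"twist":[0,0,0],"claw":-1}
  ]
}}

```text
time: 11.77
tcp_pos: [0.4914, -0.2501, 0.141]
ee_rot: [-0.002, 0.853, 0.522, -0.001]
ft_force: [1.4, -0.6, 0.5]
gripper_width: 0.176
gripper_force: 30.0
```

```bash
python3 - <<'E'
from h import *
go([.4923,-.2512,.130],1.097)
w,c=snap('wrist','w5')
g=cv2.cvtColor(w,cv2.COLOR_RGB2BGR)
t=arm.get_state()['tcp_pos'];print(t,proj(c,[[.4923,-.2512,.052],t-[0,0,.068]]))
im=cv2.convertScaleAbs(cv2.resize(g[110:300,200:440],None,fx=3,fy=3,interpolation=cv2.INTER_CUBIC),alpha=1.4)
cv2.imwrite('pics/c5.png',im)
E
```

```text
slide [-0.6   1.37 11.  ] twist [-0.004  -0.0008  0.002 ] yaw now 1.0990 j7 -0.15 t 11.77
[ 0.49259741 -0.25082826  0.14312295] [[320.62305948 206.33679449]
 [320.84264192 214.09412496]]
```

View pics/c5.png

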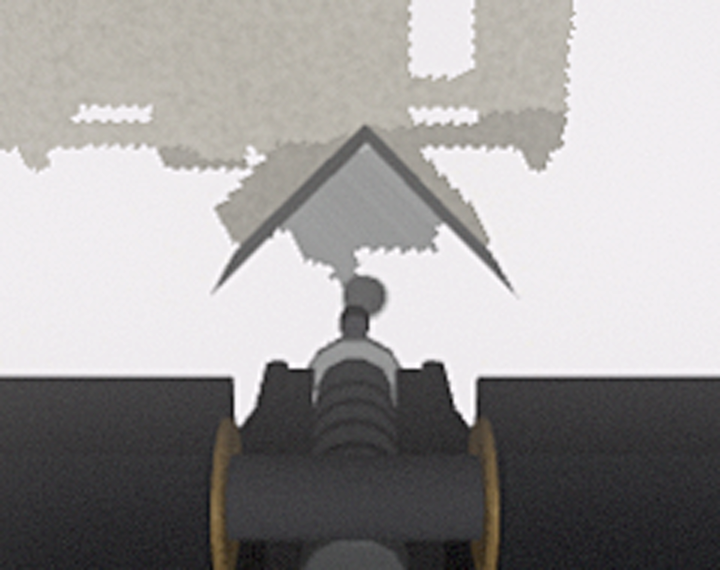

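The bore is at crop (365,296) and the foot at (355,320). They are offset mostly along tool y, and part of that is motion not yet finished. I'll settle and re-measure numerically.

Emit:
{"name": "jog_arm", "arguments": {
  "plan": [
    {"slide":[0,0,7],"twist":[0,0,0],"claw":-1},
    {"slide":[0,0,10],"twist":[0,0,0],"claw":-1},
    {"slide":[0,0,10],"twist":[0,0,0],"claw":-1},
    {"slide":[0,0,10],"twist":[0,0,0],"claw":-1}
  ]
}}

```text
time: 12.15
tcp_pos: [0.492, -0.252, 0.133]
ee_rot: [0.001, 0.853, 0.521, 0.0]
ft_force: [0.6, 0.7, 0.1]
gripper_width: 0.178
gripper_force: 30.0
```

```bash
python3 - <<'E'
from h import *
go([.4923,-.2512,.130],1.097)
t=arm.get_state()['tcp_pos']
w,c=snap('wrist','w6')
g=cv2.cvtColor(w,cv2.COLOR_RGB2GRAY)
print(proj(c,[[.4923,-.2512,.052],t-[0,0,.068]]))
print('cols',list(range(304,340,2)))
for r in range(198,230,1): print(r,g[r,304:340:2])
E
```

```text
slide [ 0.86 -0.1   2.97] twist [ 0.0012  0.0001 -0.0002] yaw now 1.0968 j7 -0.15 t 12.15
[[318.46913456 207.31686717]
 [318.61262351 213.07236238]]
cols [304, 306, 308, 310, 312, 314, 316, 318, 320, 322, 324, 326, 328, 330, 332, 334, 336, 338]
198 [109 108 110 112 109 112 111 131 166 180 126 167 155 136 181 112 139 181]
199 [107 109 111 111 112 110 110 164 174 173 163 174 173 175 173 152 177 175]
200 [104 109 109 110 110 110 111 145 175 173 172 170 172 170 171 172 172 172]
201 [ 99 103 108 109 111 109 110 102 171 170 172 170 170 169 170 170 169 171]
202 [111 145 103 106 110 113  99  86 131 154 172 170 170 170 168 169 170 170]
203 [151 181 126 121 107 100  80  69  75 102 164 171 168 170 170 171 170 169]
204 [172 174 163 140 104  83  71  73  70  66 130 170 170 170 169 170 170 171]
205 [170 171 173 157  93  74  73  75  75  67  82 162 172 170 170 170 170 169]
206 [170 170 171 176  96  69  75  74  75  75  62 139 172 169 170 170 169 170]
207 [169 170 170 171 112  76  76  75  74  73  67 119 171 169 170 170 169 170]
208 [169 170 170 167 101  73  72  72  74  72  69  97 169 170 169 171 170 17
[... 940 characters left out ...]
21 [170 170 171 170 183  79  59  60  58 127 177 170 169 171 170 170 169 169]
222 [170 170 171 175 162  63  65  64  63  91 166 174 170 170 169 170 170 168]
223 [169 168 174 160  72  77  79  80  82  75 113 163 173 170 168 169 170 170]
224 [169 171 170  87  81 102 104 104 102  98  70 107 172 172 170 168 169 169]
225 [171 167 127  77 109 113 109 109 108 110  96  65 139 171 169 169 170 169]
226 [174 122  73 106 110 107 109 109 109 105 109  97  63 144 171 171 169 169]
227 [171  67 105 108 107 106 110 108 110 109 107 109  95  85 175 169 171 168]
228 [152  87 108 105 105 111 103 106 105 111 110 109 110  78 173 170 168 170]
229 [121 105 108 106 111  95  75  78  79 102 109 108 108 100 149 171 171 170]
```

Emit:
{"name": "jog_arm", "arguments": {
  "plan": [
    {"slide":[1.2,0.3,2],"twist":[0,0,0],"claw":-1},
    {"slide":[1.2,0.3,6],"twist":[0,0,0],"claw":-1},
    {"slide":[1.2,0.3,10],"twist":[0,0,0],"claw":-1},
    {"slide":[1.2,0.3,13],"twist":[0,0,0],"claw":-1},
    {"slide":[1.2,0.3,15],"twist":[0,0,0],"claw":-1}
  ]
}}

```text
time: 12.62
tcp_pos: [0.4922, -0.2508, 0.1164]
ee_rot: [-0.0, 0.853, 0.521, -0.0]
ft_force: [-0.5, -0.4, -1.3]
gripper_width: 0.178
gripper_force: 30.0
```

Emit:
{"name": "jog_arm", "arguments": {
  "plan": [
    {"slide":[0,0,2],"twist":[0,0,0],"claw":-1},
    {"slide":[0,0,2],"twist":[0,0,0],"claw":-1},
    {"slide":[0,0,2],"twist":[0,0,0],"claw":-1}
  ]
}}

```text
time: 12.87
tcp_pos: [0.4924, -0.251, 0.115]
ee_rot: [-0.0, 0.853, 0.521, -0.0]
ft_force: [0.5, -0.2, 0.2]
gripper_width: 0.175
gripper_force: 30.0
```

Emit:
{"name": "jog_arm", "arguments": {
  "plan": [
    {"slide":[0,0,8],"twist":[0,0,0],"claw":-1},
    {"slide":[0,0,18],"twist":[0,0,0],"claw":-1},
    {"slide":[0,0,28],"twist":[0,0,0],"claw":-1},
    {"slide":[0,0,35],"twist":[0,0,0],"claw":-1},
    {"slide":[0,0,37.5],"twist":[0,0,0],"claw":-1}
  ]
}}

```text
time: 13.28
tcp_pos: [0.4916, -0.2506, 0.0757]
ee_rot: [-0.001, 0.853, 0.521, -0.001]
ft_force: [0.1, 0.0, -1.1]
gripper_width: 0.176
gripper_force: 30.0
```

Emit:
{"name": "jog_arm", "arguments": {
  "plan": [
    {"slide":[0,0,1],"twist":[0,0,0],"claw":-1},
    {"slide":[0,0,1.7],"twist":[0,0,0],"claw":-1},
    {"slide":[0,0,1.7],"twist":[0,0,0],"claw":-1}
  ]
}}

```text
time: 13.53
tcp_pos: [0.4926, -0.2509, 0.076]
ee_rot: [0.0, 0.853, 0.521, 0.0]
ft_force: [0.4, -0.6, -0.8]
gripper_width: 0.175
gripper_force: 30.0
```

Emit:
{"name": "jog_arm", "arguments": {
  "plan": [
    {"slide":[0,0,0.5],"twist":[0,0,0],"claw":-1},
    {"slide":[0,0,1],"twist":[0,0,0],"claw":-1},
    {"slide":[0,0,1],"twist":[0,0,0],"claw":-1}
  ]
}}

```text
time: 13.78
tcp_pos: [0.4926, -0.251, 0.0751]
ee_rot: [0.0, 0.853, 0.521, 0.0]
ft_force: [-0.1, -0.9, -0.1]
gripper_width: 0.176
gripper_force: 30.0
```

Emit:
{"name": "jog_arm", "arguments": {
  "plan": [
    {"slide":[0,0,1],"twist":[0,0,0],"claw":-0.4},
    {"slide":[0,0,1],"twist":[0,0,0],"claw":-0.2},
    {"slide":[0,0,1],"twist":[0,0,0],"claw":0.1},
    {"slide":[0,0,0],"twist":[0,0,0],"claw":0.1},
    {"slide":[0,0,0],"twist":[0,0,0],"claw":0.1}
  ]
}}

```text
time: 14.2
tcp_pos: [0.4926, -0.251, 0.0751]
ee_rot: [0.0, 0.853, 0.521, 0.0]
ft_force: [0.0, -0.5, -0.0]
gripper_width: 0.466
gripper_force: 0.0
```

Emit:
{"name": "jog_arm", "arguments": {
  "plan": [
    {"slide":[0,0,0],"twist":[0,0,0],"claw":0.1},
    {"slide":[0,0,-20],"twist":[0,0,0],"claw":0.1},
    {"slide":[0,0,-60],"twist":[0,0,0],"claw":0.3},
    {"slide":[0,0,-100],"twist":[0,0,0],"claw":0.3},
    {"slide":[0,0,-130],"twist":[0,0,0],"claw":0.3}
  ]
}}

```text
time: 14.62
tcp_pos: [0.493, -0.251, 0.2081]
ee_rot: [0.001, 0.853, 0.521, 0.001]
ft_force: [1.0, 0.2, 0.4]
gripper_width: 0.632
gripper_force: 0.0
```

```bash
python3 - <<'E'
from h import *
t,c=load('t0')
uv=np.array([[48,88],[300,88],[298,253],[44,250]])/5+[225,165]
P=onz(c,uv,.030);print(P,P.mean(0))
# bar top corners from crop
uv=np.array([[103,140],[228,147],[222,176],[103,172]])/5+[225,165]
Q=onz(c,uv,.060);print(Q,Q.mean(0))
s=arm.get_state();print(s['tcp_pos'],s['gripper_width'])
go([.56,.15,.24],1.571)
E
```

```text
[[0.60008856 0.30903079 0.03      ]
 [0.60196726 0.17563622 0.03      ]
 [0.51475062 0.17432702 0.03      ]
 [0.51410965 0.30744687 0.03      ]] [0.55772902 0.24161023 0.03      ]
[[0.56798165 0.27306724 0.06      ]
 [0.56532494 0.20886972 0.06      ]
 [0.55035838 0.21145863 0.06      ]
 [0.55147672 0.27241192 0.06      ]] [0.55878542 0.24145188 0.06      ]
[ 0.49296938 -0.25098797  0.20807516] 0.6323029483864601
slide [ 387.4  -123.26  -32.11] twist [ 2.00e-03  3.00e-04 -4.74e-01] yaw now 1.0970 j7 -0.13 t 14.62
```

```bash
python3 - <<'E'
from h import *
go([.558,.19,.25],1.571)
E
```

```text
slide [ 422.08 -143.27  -42.14] twist [ 2.00e-03  3.00e-04 -4.74e-01] yaw now 1.0970 j7 -0.13 t 14.62
```

Emit:
{"name": "jog_arm", "arguments": {
  "plan": [
    {"slide":[38,-13,-20],"twist":[0,0,0],"claw":1},
    {"slide":[77,-26,-40],"twist":[0,0,0],"claw":1},
    {"slide":[116,-39,-40],"twist":[0,0,0],"claw":1},
    {"slide":[155,-52,-40],"twist":[0,0,0],"claw":1},
    {"slide":[194,-65,-40],"twist":[0,0,0],"claw":1}
  ]
}}

```text
time: 15.03
tcp_pos: [0.5226, -0.0518, 0.2458]
ee_rot: [0.001, 0.854, 0.521, 0.001]
ft_force: [1.1, 0.4, -1.0]
gripper_width: 0.937
gripper_force: 0.0
```

Emit:
{"name": "jog_arm", "arguments": {
  "plan": [
    {"slide":[38,-13,0],"twist":[0,0,-0.1],"claw":1},
    {"slide":[77,-26,0],"twist":[0,0,-0.2],"claw":1},
    {"slide":[116,-39,0],"twist":[0,0,-0.3],"claw":1},
    {"slide":[155,-52,0],"twist":[0,0,-0.4],"claw":1},
    {"slide":[194,-65,0],"twist":[0,0,-0.474],"claw":1}
  ]
}}

```text
time: 15.45
tcp_pos: [0.5532, 0.1506, 0.2453]
ee_rot: [0.0, 0.705, 0.709, 0.0]
ft_force: [1.6, 0.7, 0.5]
gripper_width: 0.999
gripper_force: 0.0
```

Emit:
{"name": "jog_arm", "arguments": {
  "plan": [
    {"slide":[0,0,0],"twist":[0,0,0],"claw":1},
    {"slide":[0,0,0],"twist":[0,0,0],"claw":1},
    {"slide":[0,0,0],"twist":[0,0,0],"claw":1}
  ]
}}

```text
time: 15.7
tcp_pos: [0.5531, 0.1485, 0.2447]
ee_rot: [-0.0, 0.707, 0.707, -0.0]
ft_force: [0.1, -0.1, -0.3]
gripper_width: 0.997
gripper_force: 0.0
```

```bash
python3 - <<'E'
from h import *
go([.558,.19,.25],1.571)
w,c=snap('wrist','w7')
g=cv2.cvtColor(w,cv2.COLOR_RGB2BGR)
p=proj(c,[[.5583,.2415,.06]])[0];print(p)
x0,y0=max(0,int(p[0])-100),max(0,int(p[1])-70);print(x0,y0)
v=g[y0:y0+150,x0:x0+200].astype(float);lo,hi=np.percentile(v,2),np.percentile(v,99.8)
im=cv2.resize(np.clip((v-lo)/(hi-lo)*255,0,255).astype(np.uint8),None,fx=4,fy=4,interpolation=cv2.INTER_CUBIC)
cv2.imwrite('pics/c7.png',im)
E
```

```text
slide [41.47  4.86 -5.33] twist [-0.0005  0.0003 -0.0002] yaw now 1.5708 j7 -0.46 t 15.70
[323.12595114  97.79253512]
223 27
```

View pics/c7.png

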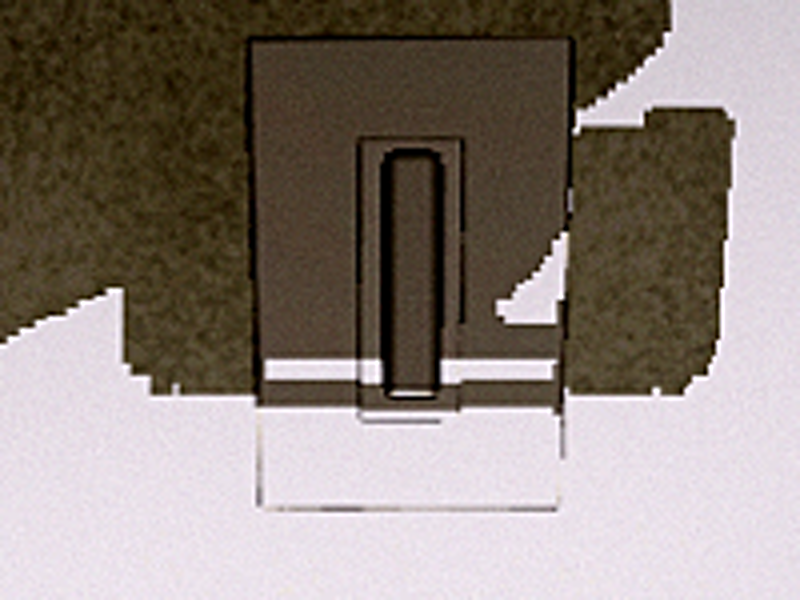

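The bar grip of the white lid spans crop (383–442, 150–395). The lid's top corners are at (250,40), (572,38), (560,508) and (260,508). I'll compute its pose.

```bash
python3 - <<'E'
from h import *
w,c=load('w7')
f=lambda a:(np.array(a)+.5)/4-.5+[223,27]
L=onz(c,f([[250,40],[572,38],[560,508],[260,508]]),.030);print(L.round(4),L.mean(0))
for a,b in((3,0),(2,1)): d=L[b]-L[a];print('len %.4f yaw %.4f'%(np.hypot(*d[:2]),np.arctan2(d[1],d[0])))
for a,b in((0,1),(3,2)): d=L[b]-L[a];print('len %.4f yaw %.4f'%(np.hypot(*d[:2]),np.arctan2(d[1],d[0])))
B=onz(c,f([[385,150],[440,150],[438,388],[387,388]]),.060);print(B.round(4),B.mean(0))
m=L.mean(0);
for z in (.12,.033): go([m[0],m[1],z],1.5708)
E
```

```text
[[0.5161 0.3085 0.03  ]
 [0.6059 0.309  0.03  ]
 [0.6072 0.1783 0.03  ]
 [0.5156 0.1783 0.03  ]] [0.56120665 0.24351809 0.03      ]
len 0.1302 yaw 1.5673
len 0.1307 yaw 1.5809
len 0.0898 yaw 0.0054
len 0.0916 yaw -0.0001
[[0.5537 0.2752 0.06  ]
 [0.5681 0.2752 0.06  ]
 [0.5683 0.2145 0.06  ]
 [0.5543 0.2145 0.06  ]] [0.56110068 0.24483427 0.06      ]
slide [ 96.02   7.77 124.69] twist [-0.0003  0.0007 -0.0017] yaw now 1.5691 j7 -0.46 t 15.75
slide [ 96.08   7.79 211.69] twist [-0.0003  0.0007 -0.0017] yaw now 1.5691 j7 -0.46 t 15.75
```

Emit:
{"name": "jog_arm", "arguments": {
  "plan": [
    {"slide":[25,4,25],"twist":[0,0,0],"claw":1},
    {"slide":[50,8,50],"twist":[0,0,0],"claw":1},
    {"slide":[75,8,80],"twist":[0,0,0],"claw":1},
    {"slide":[96,8,110],"twist":[0,0,0],"claw":1},
    {"slide":[96,8,125],"twist":[0,0,0],"claw":1}
  ]
}}

```text
time: 16.17
tcp_pos: [0.559, 0.2472, 0.1165]
ee_rot: [-0.002, 0.706, 0.708, -0.001]
ft_force: [-0.6, 0.4, 0.8]
gripper_width: 1.0
gripper_force: 0.0
```

Emit:
{"name": "jog_arm", "arguments": {
  "plan": [
    {"slide":[0,0,30],"twist":[0,0,0],"claw":1},
    {"slide":[0,0,60],"twist":[0,0,0],"claw":1},
    {"slide":[0,0,75],"twist":[0,0,0],"claw":0.2},
    {"slide":[0,0,75],"twist":[0,0,0],"claw":0},
    {"slide":[0,0,75],"twist":[0,0,0],"claw":0}
  ]
}}

```text
time: 16.58
tcp_pos: [0.5613, 0.2431, 0.0447]
ee_rot: [-0.0, 0.708, 0.706, -0.001]
ft_force: [0.8, -0.8, 0.4]
gripper_width: 0.85
gripper_force: 0.0
```

```bash
python3 - <<'E'
from h import *
go([.5612,.2440,.0345],1.573)
E
```

```text
slide [ 0.9  -0.12 10.22] twist [-0.0011  0.0009 -0.0044] yaw now 1.5686 j7 -0.74 t 16.58
```

Emit:
{"name": "jog_arm", "arguments": {
  "plan": [
    {"slide":[0.9,0,5],"twist":[0,0,-0.003],"claw":-1},
    {"slide":[0.9,0,10],"twist":[0,0,-0.003],"claw":-1},
    {"slide":[0.9,0,10],"twist":[0,0,-0.003],"claw":-1},
    {"slide":[0.9,0,10],"twist":[0,0,-0.003],"claw":-1},
    {"slide":[0.9,0,10],"twist":[0,0,-0.003],"claw":-1}
  ]
}}

```text
time: 17.0
tcp_pos: [0.5615, 0.2457, 0.0355]
ee_rot: [0.0, 0.706, 0.708, 0.0]
ft_force: [-0.2, -0.4, 0.4]
gripper_width: 0.478
gripper_force: 0.0
```

Emit:
{"name": "jog_arm", "arguments": {
  "plan": [
    {"slide":[0,0,0],"twist":[0,0,0],"claw":-1},
    {"slide":[0,0,0],"twist":[0,0,0],"claw":-1},
    {"slide":[0,0,0],"twist":[0,0,0],"claw":-1},
    {"slide":[0,0,0],"twist":[0,0,0],"claw":-1},
    {"slide":[0,0,0],"twist":[0,0,0],"claw":-1}
  ]
}}

```text
time: 17.42
tcp_pos: [0.5613, 0.2457, 0.0351]
ee_rot: [0.0, 0.706, 0.708, 0.0]
ft_force: [0.1, -0.5, 0.2]
gripper_width: 0.18
gripper_force: 30.0
```

Emit:
{"name": "jog_arm", "arguments": {
  "plan": [
    {"slide":[0,0,0],"twist":[0,0,0],"claw":-1},
    {"slide":[0,0,0],"twist":[0,0,0],"claw":-1},
    {"slide":[0,0,0],"twist":[0,0,0],"claw":-1}
  ]
}}

```text
time: 17.67
tcp_pos: [0.5613, 0.2456, 0.0351]
ee_rot: [0.0, 0.706, 0.708, 0.0]
ft_force: [0.4, -0.0, 1.6]
gripper_width: 0.179
gripper_force: 30.0
```

Emit:
{"name": "jog_arm", "arguments": {
  "plan": [
    {"slide":[0,0,-5],"twist":[0,0,0],"claw":-1},
    {"slide":[0,0,-30],"twist":[0,0,0],"claw":-1},
    {"slide":[0,0,-65],"twist":[0,0,0],"claw":-1},
    {"slide":[0,0,-100],"twist":[0,0,0],"claw":-1},
    {"slide":[0,0,-135],"twist":[0,0,0],"claw":-1}
  ]
}}

```text
time: 18.08
tcp_pos: [0.5604, 0.2455, 0.1712]
ee_rot: [-0.0, 0.706, 0.708, -0.001]
ft_force: [0.7, -0.5, -1.2]
gripper_width: 0.182
gripper_force: 30.0
```

```bash
python3 - <<'E'
from h import *
s=arm.get_state();print(s['ft_force'],s['tcp_pos'])
go([.50,-.02,.18],1.273)
go([.60,.10,.18],1.273)
E
```

```text
[ 0.67359618 -0.47584638 -1.20449704] [0.5604189  0.24549179 0.17122518]
slide [-265.29  -61.34   -8.65] twist [-0.0014  0.0004  0.3012] yaw now 1.5742 j7 -0.67 t 18.08
slide [-145.63   39.07   -8.81] twist [-0.0014  0.0004  0.3012] yaw now 1.5742 j7 -0.67 t 18.08
```

```bash
python3 - <<'E'
from h import *
M={(-1,1):(-.017,.039),(1,1):(.017,.039)}
for f in('w2','w3','w4'):
    w,c=load(f);g=cv2.cvtColor(w,cv2.COLOR_BGR2GRAY);o=ray(c,[[320,200]])[0]
    for m in ((-.017,.039),(.017,.039),(-.017,.013),(.017,.013),(-.017,-.013),(-.017,-.039)):
        u=proj(c,[[*cap(*m),.0708]])[0];x,y=int(u[0])-14,int(u[1])-14
        if y+28>235 or (f!='w2' and m[1]<.03): continue
        k=8;G=cv2.GaussianBlur(cv2.resize(g[y:y+29,x:x+29],None,fx=k,fy=k,interpolation=cv2.INTER_CUBIC),(9,9),0)
        r=307*.0068/(o[2]-.0708)*k*1.03
        h=cv2.HoughCircles(G,cv2.HOUGH_GRADIENT,1,300,param1=50,param2=5,minRadius=int(r*.92),maxRadius=int(r*1.08))
        if h is None: continue
        p=(h[0,0,:2]+.5)/k-.5+[x,y];P=onz(c,[p],.0708)[0][:2];P=o[:2]+(P-o[:2])*1.015
        print(f,m,p.round(1),'rad %.2f exp %.2f'%(h[0,0,2]/k,r/k),'centre',(P-(cap(*m)-C0)).round(4))
    e=g
E
```

```text
w2 (-0.017, 0.039) [310.4  40.6] rad 6.24 exp 6.59 centre [ 0.5577 -0.011 ]
w2 (0.017, 0.039) [344.4  44.8] rad 6.79 exp 6.59 centre [ 0.5572 -0.0118]
w2 (-0.017, 0.013) [308.4  68. ] rad 6.79 exp 6.59 centre [ 0.5579 -0.0103]
w2 (0.017, 0.013) [342.5  71.1] rad 6.47 exp 6.59 centre [ 0.5583 -0.0105]
w2 (-0.017, -0.013) [305.8  95.8] rad 6.61 exp 6.59 centre [ 0.5571 -0.0108]
w2 (-0.017, -0.039) [304.2 122.1] rad 6.22 exp 6.59 centre [ 0.5573 -0.0112]
w3 (-0.017, 0.039) [281.6 168.2] rad 8.25 exp 8.03 centre [ 0.5578 -0.011 ]
w3 (0.017, 0.039) [319.9 171.1] rad 7.86 exp 8.03 centre [ 0.558  -0.0108]
w4 (-0.017, 0.039) [281.9 177. ] rad 8.98 exp 8.73 centre [ 0.5578 -0.0111]
w4 (0.017, 0.039) [323.  180.9] rad 9.02 exp 8.73 centre [ 0.5578 -0.0114]
```

```bash
python3 - <<'E'
from h import *
s=arm.get_state();t=s['tcp_pos'];r=R.from_quat([*s['ee_rot'][1:],s['ee_rot'][0]])
w,c=snap('wrist','w8')
for dx in (-.002,0,.002): print(dx,proj(c,[t+r.apply([.066+dx,y,.0051]) for y in(-.046,0,.046)]).round(1).tolist())
g=cv2.cvtColor(w,cv2.COLOR_RGB2BGR)
v=g[60:260,180:460].astype(float);lo,hi=np.percentile(v,2),np.percentile(v,99.5)
cv2.imwrite('pics/c8.png',cv2.resize(np.clip((v-lo)/(hi-lo)*255,0,255).astype(np.uint8),None,fx=2.8,fy=2.8,interpolation=cv2.INTER_CUBIC))
E
```

```text
-0.002 [[232.2, 134.8], [318.2, 134.6], [404.3, 134.7]]
0 [[231.9, 130.9], [318.2, 130.8], [404.5, 130.9]]
0.002 [[231.6, 127.1], [318.2, 126.9], [404.8, 127.0]]
```

View pics/c8.png

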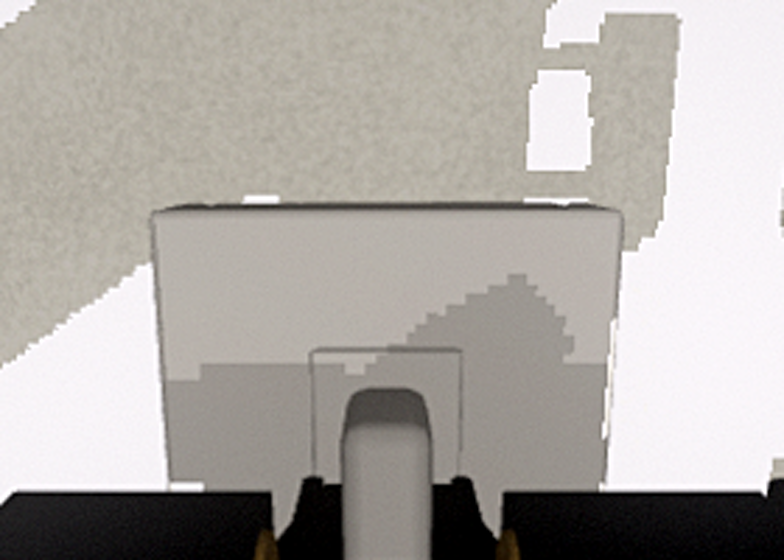

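The held lid is square to the tool. Its front edge is at crop row 212 (px row 135.7), which puts the lid centre about 2 mm behind the TCP. Next I'll carry it over the cooler.

```bash
python3 - <<'E'
from h import *
go([.5583,-.0092,.17],1.273)
E
```

```text
slide [-256.65   -5.94    8.26] twist [ 0.0071 -0.0044  0.3012] yaw now 1.5742 j7 -0.67 t 18.13
```

Emit:
{"name": "jog_arm", "arguments": {
  "plan": [
    {"slide":[-25,-1,0],"twist":[0,0,0],"claw":-1},
    {"slide":[-55,-2,0],"twist":[0,0,0],"claw":-1},
    {"slide":[-90,-3,0],"twist":[0,0,0],"claw":-1},
    {"slide":[-125,-4,0],"twist":[0,0,0],"claw":-1},
    {"slide":[-160,-5,0],"twist":[0,0,0],"claw":-1}
  ]
}}

```text
time: 18.55
tcp_pos: [0.556, 0.0841, 0.1697]
ee_rot: [-0.0, 0.706, 0.708, -0.0]
ft_force: [0.8, -0.5, -2.7]
gripper_width: 0.179
gripper_force: 30.0
```

Emit:
{"name": "jog_arm", "arguments": {
  "plan": [
    {"slide":[-30,0,0],"twist":[0,0,0.07],"claw":-1},
    {"slide":[-60,-1,0],"twist":[0,0,0.14],"claw":-1},
    {"slide":[-80,-1,0],"twist":[0,0,0.21],"claw":-1},
    {"slide":[-96,-1,0],"twist":[0,0,0.28],"claw":-1},
    {"slide":[-96,-1,0],"twist":[0,0,0.301],"claw":-1}
  ]
}}

```text
time: 18.97
tcp_pos: [0.5555, -0.0151, 0.1695]
ee_rot: [0.0, 0.807, 0.591, -0.001]
ft_force: [0.2, -0.8, -1.5]
gripper_width: 0.183
gripper_force: 30.0
```

Emit:
{"name": "jog_arm", "arguments": {
  "plan": [
    {"slide":[0,0,0],"twist":[0,0,0],"claw":-1},
    {"slide":[0,0,0],"twist":[0,0,0],"claw":-1},
    {"slide":[0,0,0],"twist":[0,0,0],"claw":-1},
    {"slide":[0,0,0],"twist":[0,0,0],"claw":-1}
  ]
}}

```text
time: 19.3
tcp_pos: [0.5559, -0.0091, 0.1699]
ee_rot: [-0.0, 0.803, 0.595, 0.0]
ft_force: [0.4, -0.1, -2.6]
gripper_width: 0.18
gripper_force: 30.0
```

```bash
python3 - <<'E'
from h import *
go([.5583,-.0092,.125],1.273)
E
```

```text
slide [ 0.56  2.37 44.93] twist [-0.0002 -0.0004  0.0026] yaw now 1.2756 j7 -0.46 t 19.30
```

Emit:
{"name": "jog_arm", "arguments": {
  "plan": [
    {"slide":[0.5,2.3,15],"twist":[0,0,0.002],"claw":-1},
    {"slide":[0.5,2.3,35],"twist":[0,0,0.002],"claw":-1},
    {"slide":[0.5,2.3,50],"twist":[0,0,0.002],"claw":-1},
    {"slide":[0.5,2.3,57],"twist":[0,0,0.002],"claw":-1},
    {"slide":[0.5,2.3,57],"twist":[0,0,0.002],"claw":-1}
  ]
}}

```text
time: 19.72
tcp_pos: [0.5572, -0.01, 0.1113]
ee_rot: [-0.001, 0.804, 0.594, -0.001]
ft_force: [-0.3, -0.2, -2.6]
gripper_width: 0.181
gripper_force: 30.0
```

Emit:
{"name": "jog_arm", "arguments": {
  "plan": [
    {"slide":[0,0,0],"twist":[0,0,0],"claw":-1},
    {"slide":[0,0,0],"twist":[0,0,0],"claw":-1},
    {"slide":[0,0,0],"twist":[0,0,0],"claw":-1},
    {"slide":[0,0,0],"twist":[0,0,0],"claw":-1}
  ]
}}

```text
time: 20.05
tcp_pos: [0.5588, -0.0105, 0.1139]
ee_rot: [0.0, 0.805, 0.593, 0.001]
ft_force: [1.0, -1.2, -1.9]
gripper_width: 0.182
gripper_force: 30.0
```

```bash
python3 - <<'E'
from h import *
go([.5583,-.0092,.108],1.273)
w,c=snap('wrist','w9')
s=arm.get_state();t=s['tcp_pos']
g=cv2.cvtColor(w,cv2.COLOR_RGB2BGR)
# expected: lid front edge, shell front edge
def pt(x,y,z): return [*(np.array([.5577,-.011])+(cap(x,y)-C0)),z]
print('shell', proj(c,[pt(-.054,.074,.05),pt(0,.074,.05),pt(.054,.074,.05)]).round(1).tolist())
print('block', proj(c,[pt(-.046,.066,.0595),pt(0,.066,.0595),pt(.046,.066,.0595)]).round(1).tolist())
v=g[60:200,200:440].astype(float);lo,hi=np.percentile(v,1),np.percentile(v,99.5)
cv2.imwrite('pics/c9.png',cv2.resize(np.clip((v-lo)/(hi-lo)*255,0,255).astype(np.uint8),None,fx=3.3,fy=3.3,interpolation=cv2.INTER_CUBIC))
E
```

```text
slide [ 1.12 -0.92  5.86] twist [ 0.0014 -0.0003 -0.0022] yaw now 1.2708 j7 -0.50 t 20.05
shell [[241.0, 117.0], [316.9, 116.7], [392.8, 116.6]]
block [[250.1, 128.9], [316.9, 128.7], [383.8, 128.6]]
```

View pics/c9.png

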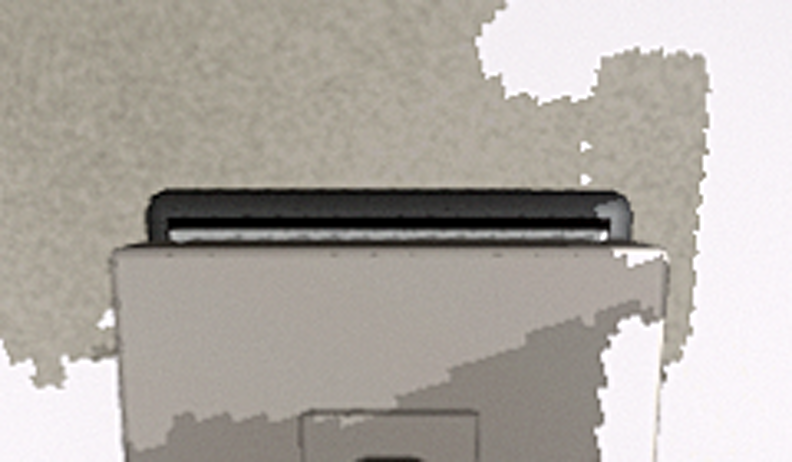

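Lid and shell edges are parallel and laterally aligned (centres at crop x≈390). The block's front edge is at row 129.1 against 128.7 predicted. I'll correct by +1.1 mm in x and -0.4 mm in y and descend gently.

Emit:
{"name": "jog_arm", "arguments": {
  "plan": [
    {"slide":[1.1,-0.4,1],"twist":[0,0,-0.002],"claw":-1},
    {"slide":[1.1,-0.4,4],"twist":[0,0,-0.002],"claw":-1},
    {"slide":[1.1,-0.4,7],"twist":[0,0,-0.002],"claw":-1},
    {"slide":[1.1,-0.4,8.5],"twist":[0,0,-0.002],"claw":-1},
    {"slide":[1.1,-0.4,8.5],"twist":[0,0,-0.002],"claw":-1}
  ]
}}

```text
time: 20.52
tcp_pos: [0.5578, -0.0095, 0.1038]
ee_rot: [-0.0, 0.804, 0.594, -0.0]
ft_force: [-0.7, -0.4, -2.6]
gripper_width: 0.18
gripper_force: 30.0
```

Emit:
{"name": "jog_arm", "arguments": {
  "plan": [
    {"slide":[0,0,0],"twist":[0,0,0],"claw":-1},
    {"slide":[0,0,0],"twist":[0,0,0],"claw":-1},
    {"slide":[0,0,0],"twist":[0,0,0],"claw":-1}
  ]
}}

```text
time: 20.77
tcp_pos: [0.5583, -0.0094, 0.1046]
ee_rot: [0.0, 0.804, 0.594, 0.0]
ft_force: [-0.1, 1.1, -1.9]
gripper_width: 0.182
gripper_force: 30.0
```

```bash
python3 - <<'E'
from h import *
go([.5583,-.0092,.0955],1.273)
s=arm.get_state();print(s['tcp_pos'],s['ft_force'])
E
```

```text
slide [ 0.2  -0.11  9.05] twist [ 0.0002 -0.0001 -0.0003] yaw now 1.2727 j7 -0.50 t 20.77
[ 0.55834176 -0.00941838  0.10455497] [-0.11617339  1.10352841 -1.88184064]
```

Emit:
{"name": "jog_arm", "arguments": {
  "plan": [
    {"slide":[0,0,0.7],"twist":[0,0,0],"claw":-1},
    {"slide":[0,0,1.5],"twist":[0,0,0],"claw":-1},
    {"slide":[0,0,2],"twist":[0,0,0],"claw":-1},
    {"slide":[0,0,2],"twist":[0,0,0],"claw":-1}
  ]
}}

```text
time: 21.1
tcp_pos: [0.5581, -0.0094, 0.1023]
ee_rot: [-0.0, 0.804, 0.594, -0.0]
ft_force: [0.1, -0.4, -2.1]
gripper_width: 0.182
gripper_force: 30.0
```

Emit:
{"name": "jog_arm", "arguments": {
  "plan": [
    {"slide":[0,0,0.5],"twist":[0,0,0],"claw":-1},
    {"slide":[0,0,1],"twist":[0,0,0],"claw":-1},
    {"slide":[0,0,1.5],"twist":[0,0,0],"claw":-1},
    {"slide":[0,0,1.5],"twist":[0,0,0],"claw":-1}
  ]
}}

```text
time: 21.43
tcp_pos: [0.5581, -0.0094, 0.1008]
ee_rot: [-0.0, 0.804, 0.594, -0.0]
ft_force: [0.1, -0.1, -1.5]
gripper_width: 0.18
gripper_force: 30.0
```

Emit:
{"name": "jog_arm", "arguments": {
  "plan": [
    {"slide":[0,0,0.5],"twist":[0,0,0],"claw":-1},
    {"slide":[0,0,1],"twist":[0,0,0],"claw":-1},
    {"slide":[0,0,1],"twist":[0,0,0],"claw":-1}
  ]
}}

```text
time: 21.68
tcp_pos: [0.5582, -0.0095, 0.0998]
ee_rot: [-0.0, 0.804, 0.594, -0.0]
ft_force: [0.7, -0.1, -2.0]
gripper_width: 0.178
gripper_force: 30.0
```

Emit:
{"name": "jog_arm", "arguments": {
  "plan": [
    {"slide":[0,0,0.5],"twist":[0,0,0],"claw":-1},
    {"slide":[0,0,1],"twist":[0,0,0],"claw":-1},
    {"slide":[0,0,1],"twist":[0,0,0],"claw":-1}
  ]
}}

```text
time: 21.93
tcp_pos: [0.5582, -0.0094, 0.0989]
ee_rot: [-0.0, 0.804, 0.594, -0.0]
ft_force: [-0.3, 0.1, -2.2]
gripper_width: 0.182
gripper_force: 30.0
```

Emit:
{"name": "jog_arm", "arguments": {
  "plan": [
    {"slide":[0,0,0.5],"twist":[0,0,0],"claw":-1},
    {"slide":[0,0,1],"twist":[0,0,0],"claw":-1},
    {"slide":[0,0,1],"twist":[0,0,0],"claw":-1}
  ]
}}

```text
time: 22.18
tcp_pos: [0.5581, -0.0094, 0.0978]
ee_rot: [-0.0, 0.804, 0.594, -0.0]
ft_force: [0.2, -0.4, -2.4]
gripper_width: 0.18
gripper_force: 30.0
```

Emit:
{"name": "jog_arm", "arguments": {
  "plan": [
    {"slide":[0,0,0.5],"twist":[0,0,0],"claw":-1},
    {"slide":[0,0,1],"twist":[0,0,0],"claw":-1},
    {"slide":[0,0,1],"twist":[0,0,0],"claw":-1}
  ]
}}

```text
time: 22.43
tcp_pos: [0.5581, -0.0094, 0.0968]
ee_rot: [-0.0, 0.804, 0.594, -0.0]
ft_force: [-0.5, -0.4, -1.7]
gripper_width: 0.179
gripper_force: 30.0
```

Emit:
{"name": "jog_arm", "arguments": {
  "plan": [
    {"slide":[0,0,0.5],"twist":[0,0,0],"claw":-1},
    {"slide":[0,0,1],"twist":[0,0,0],"claw":-1},
    {"slide":[0,0,1],"twist":[0,0,0],"claw":-1}
  ]
}}

```text
time: 22.68
tcp_pos: [0.5581, -0.0094, 0.0958]
ee_rot: [-0.0, 0.804, 0.594, -0.0]
ft_force: [0.7, 0.2, -2.9]
gripper_width: 0.179
gripper_force: 30.0
```

Emit:
{"name": "jog_arm", "arguments": {
  "plan": [
    {"slide":[0,0,0.5],"twist":[0,0,0],"claw":-1},
    {"slide":[0,0,0.7],"twist":[0,0,0],"claw":-1},
    {"slide":[0,0,0.7],"twist":[0,0,0],"claw":-1}
  ]
}}

```text
time: 22.93
tcp_pos: [0.5582, -0.0094, 0.0952]
ee_rot: [-0.0, 0.804, 0.594, -0.0]
ft_force: [-0.7, 0.1, -2.0]
gripper_width: 0.182
gripper_force: 30.0
```

Emit:
{"name": "jog_arm", "arguments": {
  "plan": [
    {"slide":[0,0,0.3],"twist":[0,0,0],"claw":-1},
    {"slide":[0,0,0.5],"twist":[0,0,0],"claw":-1},
    {"slide":[0,0,0.5],"twist":[0,0,0],"claw":-1}
  ]
}}

```text
time: 23.18
tcp_pos: [0.5582, -0.0094, 0.0947]
ee_rot: [-0.0, 0.804, 0.594, 0.0]
ft_force: [-1.1, -0.6, -2.7]
gripper_width: 0.184
gripper_force: 30.0
```

Emit:
{"name": "jog_arm", "arguments": {
  "plan": [
    {"slide":[0,0,0.3],"twist":[0,0,0],"claw":-1},
    {"slide":[0,0,0.5],"twist":[0,0,0],"claw":-1},
    {"slide":[0,0,0.5],"twist":[0,0,0],"claw":-1}
  ]
}}

```text
time: 23.43
tcp_pos: [0.5582, -0.0094, 0.0944]
ee_rot: [0.0, 0.804, 0.594, 0.0]
ft_force: [-1.2, -0.1, -0.4]
gripper_width: 0.183
gripper_force: 30.0
```

Emit:
{"name": "jog_arm", "arguments": {
  "plan": [
    {"slide":[0,0,0.3],"twist":[0,0,0],"claw":-1},
    {"slide":[0,0,0.5],"twist":[0,0,0],"claw":-1},
    {"slide":[0,0,0.5],"twist":[0,0,0],"claw":-1}
  ]
}}

```text
time: 23.68
tcp_pos: [0.5583, -0.0094, 0.0943]
ee_rot: [0.0, 0.804, 0.594, -0.0]
ft_force: [-3.7, -0.4, 5.4]
gripper_width: 0.177
gripper_force: 30.0
```

```bash
python3 - <<'E'
from h import *
s=arm.get_state();print(s['tcp_pos'],s['ee_rot'],s['ft_force'],s['moment'])
E
```

```text
[ 0.55826163 -0.00943262  0.0943182 ] [ 1.24674900e-04  8.04268256e-01  5.94266401e-01 -2.27127063e-05] [-3.66599468 -0.39281602  5.36537954] [-0.04903494  0.69686615  0.01899475]
```

The lid landed at an edge height of about 59.3 mm, which matches the expected ledge. I'll release and retreat upwards.

Emit:
{"name": "jog_arm", "arguments": {
  "plan": [
    {"slide":[0,0,-0.4],"twist":[0,0,0],"claw":-0.3},
    {"slide":[0,0,-0.4],"twist":[0,0,0],"claw":0},
    {"slide":[0,0,-0.4],"twist":[0,0,0],"claw":0.1},
    {"slide":[0,0,-0.4],"twist":[0,0,0],"claw":0.1},
    {"slide":[0,0,-0.4],"twist":[0,0,0],"claw":0.1}
  ]
}}

```text
time: 24.1
tcp_pos: [0.5583, -0.0094, 0.0941]
ee_rot: [-0.0, 0.804, 0.594, 0.0]
ft_force: [0.8, -0.2, 0.2]
gripper_width: 0.47
gripper_force: 0.0
```

Emit:
{"name": "jog_arm", "arguments": {
  "plan": [
    {"slide":[0,0,-5],"twist":[0,0,0],"claw":0.1},
    {"slide":[0,0,-25],"twist":[0,0,0],"claw":0.1},
    {"slide":[0,0,-60],"twist":[0,0,0],"claw":0.1},
    {"slide":[0,0,-100],"twist":[0,0,0],"claw":0.1},
    {"slide":[0,0,-130],"twist":[0,0,0],"claw":0.1}
  ]
}}

```text
time: 24.52
tcp_pos: [0.5585, -0.0091, 0.2274]
ee_rot: [0.0, 0.804, 0.594, 0.001]
ft_force: [1.4, -0.1, 0.6]
gripper_width: 0.549
gripper_force: 0.0
```

Emit:
{"name": "jog_arm", "arguments": {
  "plan": [
    {"slide":[-40,0,-20],"twist":[0,0,0],"claw":0.5},
    {"slide":[-80,0,-40],"twist":[0,0,0],"claw":0.5},
    {"slide":[-80,0,-40],"twist":[0,0,0],"claw":0.5},
    {"slide":[-80,0,-40],"twist":[0,0,0],"claw":0.5},
    {"slide":[-80,0,-40],"twist":[0,0,0],"claw":0.5}
  ]
}}

```text
time: 24.93
tcp_pos: [0.5347, -0.086, 0.2644]
ee_rot: [0.0, 0.805, 0.594, 0.0]
ft_force: [0.2, 0.8, 0.0]
gripper_width: 0.734
gripper_force: 0.0
```

```bash
python3 - <<'E'
from h import *
w,c=snap('wrist','wa');s,_=snap('scene','s1')
B=lambda i:cv2.cvtColor(i,cv2.COLOR_RGB2BGR)
def st(v):
    v=v.astype(float);lo,hi=np.percentile(v,1),np.percentile(v,99.5);return np.clip((v-lo)/(hi-lo)*255,0,255).astype(np.uint8)
p=proj(c,[[.5577,-.011,.09]])[0];print(p)
y0=max(0,int(p[1])-95);x0=int(p[0])-95
a=cv2.resize(st(B(w)[y0:y0+190,x0:x0+190]),(400,400),interpolation=cv2.INTER_CUBIC)
b=np.vstack([cv2.resize(st(B(s)[175:275,270:370]),(300,300),interpolation=cv2.INTER_CUBIC),cv2.resize(st(B(s)[245:325,190:270]),(300,300),interpolation=cv2.INTER_CUBIC)])
a=cv2.copyMakeBorder(a,0,200,0,0,cv2.BORDER_CONSTANT)
print(x0,y0);cv2.imwrite('pics/ca.png',np.hstack([a,b]));print(arm.get_state()['tcp_pos'])
E
```

```text
[318.22692509 111.59196198]
223 16
[ 0.53468811 -0.08458629  0.26367903]
```

View pics/ca.png

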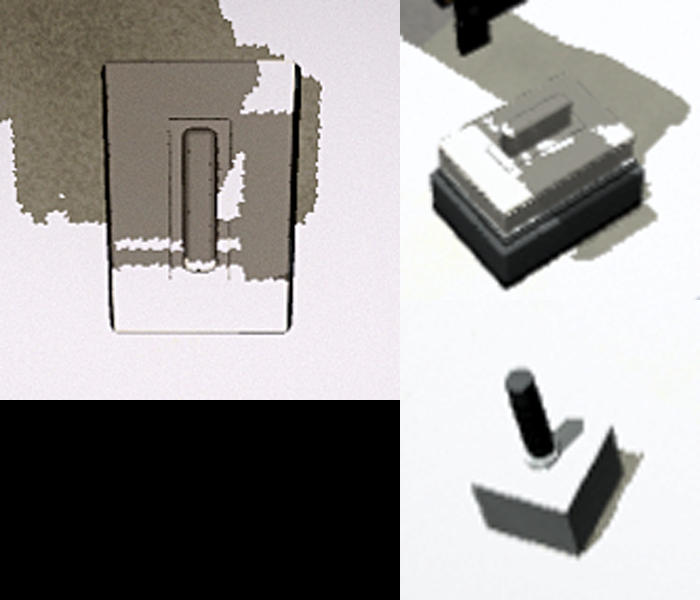

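The lid sits flat and square on the cooler, with an even dark margin left and right. The presser stands upright with its flange on the block. I'm handing in.

```bash
python3 -c "
from station import arm
print(arm.job_done())"
```

```text
the job is handed in; nothing more can be done
None
```

The job is handed in: the high tube at cooler position (+17, +13) mm was pressed home, the presser is back in its stand, and the lid looks fully down and flat on the cooler in the last pictures; the judge gave no verdict.

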